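# Close the battery well of a wireless sensor node with its four-start screw cap

## Robot

A 6-joint arm with a two-finger parallel gripper is mounted at the origin on a cart in front of the work surface, level with it; the furniture and walls round the work are solid. World frame = base frame: x ahead of the robot, y to its left, z up, the work surface at z = 0. Lengths are in m, angles in rad, forces in N, time in s.
With the tool pointing down it reaches from about 0.25 to 0.775 m from the base axis. Payload 4 kg.
Tool frame: the origin (TCP) lies midway between the tips of the shut fingers; the grasp point (between the pads) lies robot.tcp_to_grasp behind it (robot.tcp_to_grasp is the distance from the TCP to the grasp point, in m); y points along the fingers, x is the direction in which the jaws open and shut, and the axes are right-handed (so a half turn about y gives the same grasp; the last joint's range is limited). The gripper opens to 94 mm and grips with 3 to 60 N. Pads are 16 mm wide; open, the fingers measure 119 mm over their backs; the gripper's body (75 mm by 177 mm) begins 78 mm behind the grasp point.
Start: joints at [1.204, 0.087, 1.371, -0, 1.684, -0.103], TCP at [0.143, 0.531, 0.206] pointing down, gripper open.
Joint ranges: [-3.1, 3.1], [-0.76, 2.03], [0.27, 2.55], [-1.08, 4.22], [0.17, 2.65], [-2.57, 2.57]. Speed limits (rad/s): [2.79, 2.79, 3.14, 3.14, 3.14, 3.14].

## Interface

Orientations are given as [roll, pitch, yaw] about the fixed x, y, z axes, in that order (R = Rz(yaw) Ry(pitch) Rx(roll)).
In Python, from bench import robot gives the robot as it stands.
- The arm moves only by the tool arm_command, never from a script. Its argument "series" is text: rows parted by semicolons, each of 7 numbers parted by spaces: the turn, a rotation vector about the tool's x, y, z in rad, then the shift along the tool's x, y, z in m, then the finger opening in m, from 0 to 0.094. A call has 1 to 12 rows; each row shifts and turns the pose as measured when the row begins, along the tool's axes as they then stand; what a row does not reach is not made up. A row lasts 1/10 s, in which the tool goes at most 50 mm and 8.59 degrees, less where a joint would pass 70% of its speed; a pose out of reach is approached as far as the arm can. A call with a gripper value outside its range is refused whole. The fingers move at their own pace and stop on an object; the grip force is fixed at half the most. Time passes only in rows, so rows that do not move let the fingers close. It gives the time, the measured TCP pose, the force and the opening at its end, in the units of the state.
- robot.get_obs(): the state, without advancing time (a new reading comes with each control period).
- robot.snapshot(name): name is "side" or "top"; returns the picture (420x560x3 uint8, blue, green, red); there is no depth.
- robot.camera_params(name): a dict with "fx", "fy", "cx", "cy" (pixels), "extrinsics" (4x4, takes a point from camera to world coordinates). Camera axes: x right, y up, looking along -z (the intrinsics and any distortion apply to the point x, -y, -z); pixel columns grow to the right and rows downward; lengths in m; the calibration is good to about 2 mm. A picture is of the moment at which its call begins. camera_params takes no time and is no camera call.
- robot.close_job(): hands the job in, once; it reports no verdict.
Trained networks look in the newest picture that a camera, given by its name, has taken for a name from the list of things; names that differ only in an ending like _2 or _b are one class to them, and where a whole thing is asked for, a point or a joint stands for the part that bears it (a point fixed in the world has none). Each returns a list of dicts, best first, with "score" (0 to 1); they miss things now and then, are a little off and sometimes report something else, mostly with a low value. They report only what shows in the picture. A call takes as long as a camera call. They do not tell look-alikes from the thing itself.
- robot.spot_in(camera, target): "centre" ([x, y, z] in m, in the coordinates of the camera as it stood for that picture, good to about 4 mm: the middle of the surface that is visible of it).
The state is a dict: "time": time; "joint_positions": joint angles; "qvel": joint speeds; "joint_torque": joint torques, N m; "tool_pos": TCP position; "ee_rot": TCP orientation; "wrist_force": force on the tool from outside, world axes, zero at the start; "wrist_torque": the same for the moment, N m; "width": finger opening in m.
Only numpy, scipy, OpenCV 4.12 (cv2) and the standard library are available. Lean on these libraries where they do the work, as an engineer would, in place of code of your own. Each camera call takes 0.05 s, during which the arm holds its last target.

## Task

Close the battery well of the grey sensor node: set its orange screw cap over the threaded neck, press it down lightly against the spring under the cell and turn it backward (anticlockwise seen from above) until you feel the thread starts drop, then screw it forward (clockwise) until its rim is fully home on the black seal all round. Thread and seal are plastic and rubber: press lightly, stop turning once the rim has come home and the cap stiffens rather than forcing it, then let go; leave the tools and other things on the bench where they are.

Things in the scene. Friction and masses are not known exactly. Their poses are not given: they have to be found in the camera images.
- node: The sensor node: a grey enclosure 112 x 82 mm with a round threaded neck on top, screwed to an aluminium fixture plate 136 x 108 mm and so to the bench: it does not move. Origin: centre of the plate's underside, on the bench, below the neck's axis; z up, x along the long side.
- seal_face (a point): Centre of the black seal ring (66 mm across) round the foot of the node's neck, 43 mm above the bench, on the neck's vertical axis; z up. The cap's rim comes to rest on it. The thread above it is right-handed with four equal starts a quarter turn apart; where they point is not known. It falls 24 mm per turn clockwise (3.8 mm per rad).
- neck_top (a point): Centre of the neck's mouth, 16 mm above point seal_face. The neck is 44 mm in diameter, 51 mm over its thread ridges, and coned to 37 mm over its top 3.5 mm. Ridges and cap lugs are each 2.4 mm thick and the ridges 6 mm apart, so a cap that has just caught has 1.2 mm of up-and-down play.
- cap_grip (a point): Middle of the grip bar on the loose orange cap, on its axis, 33.5 mm above its rim; x along the bar, z up. The bar is 46 mm long, 14 mm wide and rises 23 mm from the cap's flat top; it is to be taken across its 14 mm. The cap stands on the bench mouth down.
- cap: The orange screw cap, 56 to 98 g: 62 mm in diameter, 22 mm high, 45 mm with its bar. Bore 54 mm, inner roof 18 mm above the rim; four lugs inside the mouth, 1.3 to 3.7 mm above the rim, reach in to 46 mm diameter: 1 mm to spare each side of the neck. Origin at the centre of the rim, x along the bar, z up.
- cap_rim (a point): Centre of the cap's rim; z up. Above point seal_face it is 4 to 10 mm up while the lugs ride on top of the ridges: turning backward raises it to 10 mm, where the lugs slip off the ridges' starts and the cap can be pressed 6 mm lower, to about 4 mm; 0 when home, some 1.4 rad of clockwise turn after the drop.
- cell (a joint): How far (m) the silver and yellow cell in the neck is pressed down on its spring: 0 free (top 30 mm above point seal_face), 0.012 with the cap home. The cap's roof rests on it. The spring gives 1.5 N at first and 7.5 N at the end and lifts the cap if it is let go before its thread has caught; once caught, friction holds it.
- tweezers: Bystander: steel tweezers, 123 mm, lying on the bench; origin at the centre of the underside.
- torque_driver: Bystander: torque screwdriver with a green handle, 146 mm, lying on the bench; origin at the centre of the underside.
- cutters: Bystander: side cutters with red handles, 119 mm, lying on the bench; origin at the centre of the underside.
- label_tape: Bystander: roll of white tape, 52 mm across, 18 mm high; origin at the centre of the underside.
- coax_link: Bystander: thin white cable link with a gold connector at each end, 82 mm, lying on the bench; origin at the centre of the underside.
Mind the look-alikes: they are no part of the job. There is more than one size of the cap; the job needs the larger.

How it is judged:
On the way, in this order (a step that is already met when the one before it is completed fails the run):
1. the cap, level on the neck and touching the thread, stands at the ridges' starts, up to which it is turned backward (rim more than 9.2 mm above the seal, not in passing) (horizontal distance between cap_rim and seal_face below 0.003 m and angle between cap_rim's own z axis and vertical below 0.06 rad and z of cap_rim in the frame of seal_face between 0.0092 and 0.0108 m and contact force between cap and node above 0.5 N and linear speed of cap below 0.008 m/s), for 0.05 s.
2. the lugs have dropped off the starts and the cap is pressed down between the ridges (rim less than 6 mm above the seal) (horizontal distance between cap_rim and seal_face below 0.003 m and angle between cap_rim's own z axis and vertical below 0.06 rad and z of cap_rim in the frame of seal_face between 0.003 and 0.006 m and contact force between cap and node above 0.3 N), for 0.02 s.
At the end, for the whole second after the job is handed in: The cap is screwed home: its rim lies within 1 mm of the seal, on the neck's axis within 2 mm, level within 0.03 rad, the cell pressed down, released and at rest (z of cap_rim in the frame of seal_face between -0.0015 and 0.001 m and horizontal distance between cap_rim and seal_face below 0.002 m and angle between cap_rim's own z axis and vertical below 0.03 rad and value of joint cell above 0.0105 m and linear speed of cap below 0.01 m/s and angular speed of cap below 0.1 rad/s); the robot touches nothing.
It fails at once if the cap is pressed or forced on thread and seal with more than 60 N in all (contact force between cap and node above 60 N).
It fails at once if a bystander is pushed more than 25 mm from its place (distance of any of tweezers, torque_driver, cutters, label_tape, coax_link from where it was at the start of the episode above 0.025 m).
It also fails if it takes over 67 s, if anything falls off the work surface, if the arm or the gripper's body presses on something with over 40 N, if the wrist force passes 120 N, or if a joint passes its speed limit or range.

## Working session

There is one attempt and no reset: what is moved stays moved. The work goes in short steps, Python scripts to look and compute and a tool call to move; the robot and the scene stay as the last step left them, time stands still between calls to the robot, and variables do not carry over. Pictures are saved under pics/ and viewed, and the job is handed in when it is done.

Besides the shell and the picture viewer there is one more tool, called as name(argument=value, ...), one argument or row to a line, values as JSON. arm_command: Moves the arm, as the interface text tells. Its arguments: {"type":"object","properties":{"series":{"type":"string"}},"required":["series"]}

```bash
mkdir -p pics; ls; cat > h.py <<'E'
import numpy as np, cv2
from bench import robot
def px(cam,p):
    c=robot.camera_params(cam);E=np.array(c['extrinsics']);q=np.linalg.inv(E)@np.r_[p,1]
    return c['cx']+c['fx']*q[0]/-q[2], c['cy']+c['fy']*(-q[1])/-q[2]
def ray(cam,u,v,z):
    c=robot.camera_params(cam);E=np.array(c['extrinsics'])
    d=E[:3,:3]@np.array([(u-c['cx'])/c['fx'],-(v-c['cy'])/c['fy'],-1]);o=E[:3,3]
    return o+d*(z-o[2])/d[2]
def w(cam,p): return (np.array(robot.camera_params(cam)['extrinsics'])@np.r_[p,1])[:3]
E
python3 - <<'E'
from h import *
for c in ['top','side']:
    im=robot.snapshot(c);cv2.imwrite(f'pics/{c}0.png',im)
    cp=robot.camera_params(c);print(cp)
    for t in ['cap','node','cap_grip','neck_top']:
        for r in robot.spot_in(c,t): 
            p=w(c,r['centre']);print(c,t,round(r['score'],2),p.round(4),np.round(px(c,p)))
o=robot.get_obs();print(o, robot.tcp_to_grasp)
E
```

```text
pics
{'fx': 512.0358214556051, 'fy': 512.0358214556051, 'cx': 275.5838275123267, 'cy': 204.7821012396196, 'extrinsics': array([[-3.11684843e-03,  9.84593376e-01, -1.74831832e-01,
         3.81441851e-01],
       [-9.99863243e-01, -2.28906900e-04,  1.65361304e-02,
         2.15057453e-01],
       [ 1.62413442e-02,  1.74859463e-01,  9.84459439e-01,
         9.91453460e-01],
       [ 0.00000000e+00,  0.00000000e+00,  0.00000000e+00,
         1.00000000e+00]])}
top cap 0.93 [0.6337 0.105  0.0218] [323. 164.]
top node 0.7 [0.4408 0.2502 0.0392] [248. 263.]
top node 0.56 [0.6983 0.2859 0.0277] [231. 132.]
top cap_grip 0.95 [0.5992 0.2035 0.0146] [273. 182.]
top cap_grip 0.91 [0.636  0.1099 0.0228] [321. 163.]
top cap_grip 0.7 [0.5489 0.0673 0.0082] [343. 208.]
top neck_top 0.79 [0.4396 0.2455 0.0394] [251. 264.]
{'fx': 477.0562420336957, 'fy': 477.0562420336957, 'cx': 283.37044706098294, 'cy': 210.07387505394763, 'extrinsics': array([[-0.92860785,  0.12909173, -0.34788328,  0.20718246],
       [-0.37099138, -0.34136685,  0.86361686,  1.01216191],
       [-0.00727003,  0.93102309,  0.364887
[... 420 characters left out ...]
86  0.0275] [321. 252.]
{'time': 0.5, 'joint_positions': array([ 1.20386692e+00,  8.72127513e-02,  1.37078470e+00,  1.19031404e-05,
        1.68357981e+00, -1.03065761e-01]), 'qvel': array([-0.00122708,  0.0009698 , -0.00279712, -0.00119743, -0.0003265 ,
        0.0012867 ]), 'joint_torque': array([-7.25561276e-04, -3.39623702e+01, -3.02265072e+01,  7.16139190e-02,
        2.43456603e-02, -1.44672600e-05]), 'tool_pos': array([0.14342669, 0.53096279, 0.20545588]), 'ee_rot': array([-1.57078615e+00, -1.65295920e-05,  1.30693402e+00]), 'wrist_force': array([ 0.14077038, -0.44020883,  0.05856962]), 'wrist_torque': array([ 0.01646102, -0.03753937,  0.02231723]), 'width': 0.0941351814158029} 0.0188
```

View pics/top0.png

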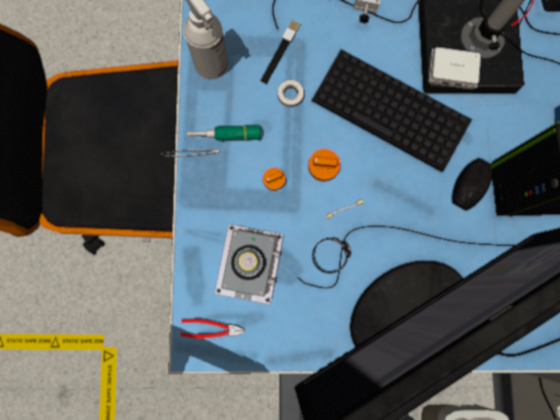

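View pics/side0.png

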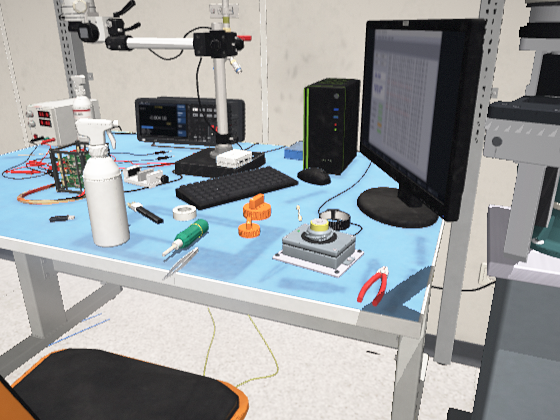

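```bash
python3 - <<'E'
from h import *
def tri(a,b):
    A=[];
    os=[];ds=[]
    for cam,(u,v) in (('top',a),('side',b)):
        c=robot.camera_params(cam);E=np.array(c['extrinsics'])
        d=E[:3,:3]@np.array([(u-c['cx'])/c['fx'],-(v-c['cy'])/c['fy'],-1]);d/=np.linalg.norm(d);os.append(E[:3,3]);ds.append(d)
    M=np.c_[ds[0],-ds[1]];s=np.linalg.lstsq(M,os[1]-os[0],rcond=None)[0]
    p,q=os[0]+s[0]*ds[0],os[1]+s[1]*ds[1];return ((p+q)/2).round(3),np.linalg.norm(p-q).round(3)
print('mon near top',tri((312,417),(457,15)))
print('mon near bottom',tri((298,387),(440,220)))
print('mon base', ray('top',350,300,0),ray('top',410,260,0))
for y in range(190,480,40): pass
for p in [(0,0,0),(0,0,.4),(0,0,.8),(.143,.531,.206)]: print(p,[np.round(px(c,np.array(p,float))) for c in('top','side')])
print('bench edges',ray('top',170,372,0),ray('top',280,372,0),ray('top',180,0,0))
for c,s in (('top',(200,120,400,320)),('side',(160,180,460,320))):
    im=cv2.imread(f'pics/{c}0.png');x0,y0,x1,y1=s
    im=im[y0:y1,x0:x1];f=min(800/im.shape[1],600/im.shape[0]);f=int(f) if f>=2 else f
    cv2.imwrite(f'pics/{c}0z.png',cv2.resize(im,None,fx=f,fy=f,interpolation=cv2.INTER_CUBIC));print(f)
E
```

```text
mon near top (array([0.254, 0.167, 0.414]), np.float64(0.0))
mon near bottom (array([0.235, 0.163, 0.071]), np.float64(0.015))
mon base [3.72925224e-01 5.69436990e-02 1.11022302e-16] [ 0.44876102 -0.0618092   0.        ]
(0, 0, 0) [array([388., 513.]), array([570., 239.])]
(0, 0, 0.4) [array([479., 677.]), array([620.,  23.])]
(0, 0, 0.8) [array([1146., 1876.]), array([ 693., -288.])]
(0.143, 0.531, 0.206) [array([ 44., 467.]), array([529., 240.])]
bench edges [0.24284633 0.39506573 0.        ] [ 2.41744532e-01  1.91176172e-01 -1.11022302e-16] [0.99647016 0.39877087 0.        ]
3
2
```

View pics/top0z.png

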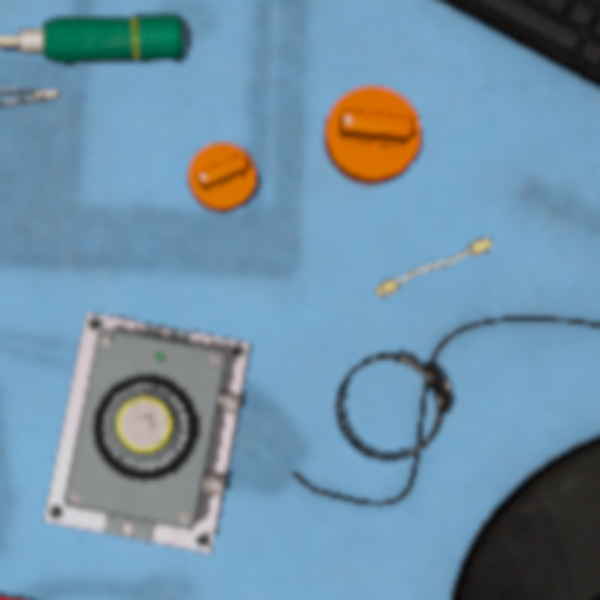

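View pics/side0z.png

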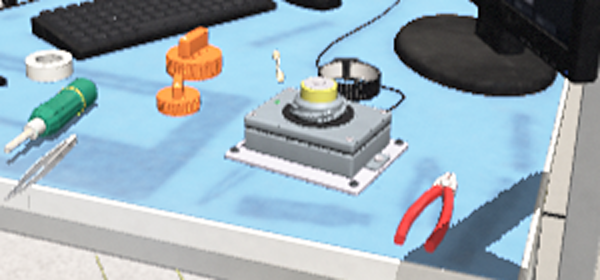

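```bash
cat > fit.py <<'E'
from h import *
from scipy.optimize import minimize
def proj(cam,P):
    c=robot.camera_params(cam);E=np.linalg.inv(np.array(c['extrinsics']));q=P@E[:3,:3].T+E[:3,3]
    return np.c_[c['cx']+c['fx']*q[:,0]/-q[:,2], c['cy']+c['fy']*q[:,1]/q[:,2]]
th=np.linspace(0,2*np.pi,60,endpoint=False)
S=8
def fill(m,pts,v=1):
    h=cv2.convexHull(pts.astype(np.float32)); cv2.fillConvexPoly(m,np.round(h*S*1).astype(np.int32),v)
def sil(cam,x,y,z,yaw,box):
    x0,y0,x1,y1=box; m=np.zeros(((y1-y0)*S,(x1-x0)*S),np.uint8)
    cyl=np.vstack([np.c_[.031*np.cos(th),.031*np.sin(th),0*th+k] for k in (0,.022)])
    bar=np.array([[a*.023,b*.007,k] for a in(-1,1) for b in(-1,1) for k in(.022,.045)])
    c,s=np.cos(yaw),np.sin(yaw);R=np.array([[c,-s,0],[s,c,0],[0,0,1]])
    for o in (cyl,bar): fill(m,proj(cam,o@R.T+[x,y,z])+0.5-[x0,y0],255)
    return cv2.resize(m,(x1-x0,y1-y0),interpolation=cv2.INTER_AREA)/255.
def orange(im):
    h=cv2.cvtColor(im,cv2.COLOR_BGR2HSV)
    return ((h[...,0]<22)&(h[...,0]>3)&(h[...,1]>150)&(h[...,2]>40)).astype(float)
E
python3 - <<'E'
from fit import *
tb=(300,142,350,188); sb=(238,188,280,225)
it=cv2.imread('pics/top0.png');is_=cv2.imread('pics/side0.png')
mt=orange(it)[tb[1]:tb[3],tb[0]:tb[2]]; ms=orange(is_)[sb[1]:sb[3],sb[0]:sb[2]]
print(mt.sum(),ms.sum())
ws=np.ones_like(ms); ws[25:,:]=0   # small cap overlap
def ct(p): return ((sil('top',p[0],p[1],0,p[2],tb)-mt)**2).sum()
def cs(p): return (ws*(sil('side',p[0],p[1],0,p[2],sb)-ms)**2).sum()
for nm,f in (('top',ct),('side',cs),('both',lambda p:ct(p)+cs(p))):
    best=min((minimize(f,[.635,.108,y0],method='Nelder-Mead',options=dict(initial_simplex=[[.635,.108,y0],[.641,.108,y0],[.635,.114,y0],[.635,.108,y0+.2]])) for y0 in(-1.7,-1.4,-1.1)),key=lambda r:r.fun)
    print(nm,best.x.round(4),best.fun,ct(best.x),cs(best.x))
# bar by zoom pixel
for a in ((342,112),(412,118),(411,138),(341,132)): print(ray('top',200+a[0]/3-.33,120+a[1]/3-.33,.045).round(4))
print('cell top',ray('top',200+143/3-.33,120+424/3-.33,.073),'seal',ray('top',200+146/3-.33,120+427/3-.33,.043))
f=12
cv2.imwrite('pics/capz.png',cv2.resize(it[142:188,300:350],None,fx=f,fy=f,interpolation=cv2.INTER_CUBIC))
cv2.imwrite('pics/nodez.png',cv2.resize(it[225:302,212:287],None,fx=7,fy=7,interpolation=cv2.INTER_CUBIC))
E
```

```text
745.0 539.0
top [ 0.6365  0.1032 -1.3295] 87.4402921953095 87.4402921953095 33.165213379469435
side [ 0.6362  0.1089 -1.476 ] 11.874801999231066 188.7384698193003 11.874801999231066
both [ 0.6382  0.1034 -1.4704] 111.42611303344867 88.27843137254901 23.147681660899657
[0.6423 0.1261 0.045 ]
[0.6384 0.0814 0.045 ]
[0.6253 0.0824 0.045 ]
[0.6291 0.1269 0.045 ]
cell top [0.44260413 0.25039274 0.073     ] seal [0.44276174 0.24969299 0.043     ]
```

View pics/capz.png

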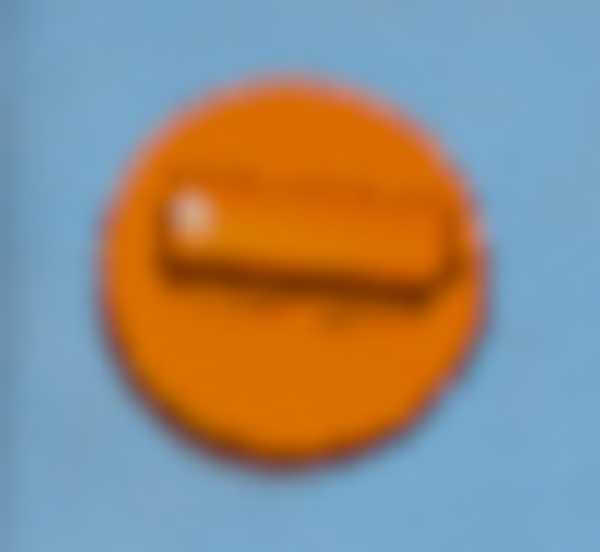

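View pics/nodez.png

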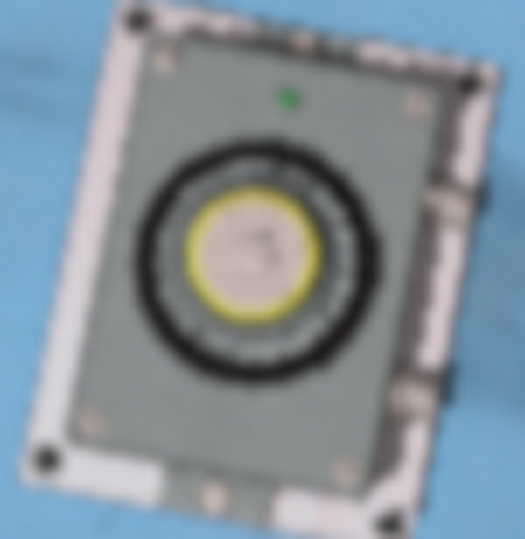

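```bash
python3 - <<'E'
from fit import *
import fit
it=cv2.imread('pics/top0.png');is_=cv2.imread('pics/side0.png')
def om(im):
    b,g,r=[im[...,i].astype(float) for i in range(3)]
    m=(r-b>0.0).astype(np.uint8)
    return cv2.morphologyEx(m,cv2.MORPH_CLOSE,np.ones((3,3))).astype(float)
tb=(300,142,350,188); sb=(238,188,280,225)
mt=om(it)[tb[1]:tb[3],tb[0]:tb[2]]; ms=om(is_)[sb[1]:sb[3],sb[0]:sb[2]]
ws=np.ones_like(ms); ws[25:,:]=0
def ct(p): return ((sil('top',p[0],p[1],0,p[2],tb)-mt)**2).sum()
def cs(p): return (ws*(sil('side',p[0],p[1],0,p[2],sb)-ms)**2).sum()
for nm,f in (('top',ct),('side',cs)):
    best=min((minimize(f,[.635,.108,y0],method='Nelder-Mead',options=dict(initial_simplex=[[.635,.108,y0],[.641,.108,y0],[.635,.114,y0],[.635,.108,y0+.2]])) for y0 in(-1.7,-1.5,-1.3)),key=lambda r:r.fun)
    print(nm,best.x.round(4),best.fun)
print(ray('top',300+308/12-.5,142+235/12-.5,.045), ray('top',300+296/12-.5,142+271/12-.5,.018))
print('seal',ray('top',212+257.5/7-.5,225+260/7-.5,.043),'cell',ray('top',212+253/7-.5,225+256/7-.5,.073))
# bar end pts on top face and bar line
print(px('top',[.6345,.104,.045]))
E
```

```text
top [ 0.6369  0.1033 -1.4316] 17.609965397923876Traceback (most recent call last):
  File "<stdin>", line 14, in <module>
  File "<stdin>", line 14, in <genexpr>
    res = _minimize_neldermead(fun, x0, args, callback, bounds=bounds,
                               **options)
    fxr = func(xr)
    fx = function(np.copy(x), *(wrapper_args + args))
  File "<stdin>", line 12, in cs
  File "fit.py", line 15, in sil
    for o in (cyl,bar): fill(m,proj(cam,o@R.T+[x,y,z])+0.5-[x0,y0],255)
                               ~~~~^^^^^^^^^^^^^^^^^^^
  File "fit.py", line 4, in proj
    c=robot.camera_params(cam);E=np.linalg.inv(np.array(c['extrinsics']));q=P@E[:3,:3].T+E[:3,3]
ValueError: time passes only in moves, steps and waits
```

```bash
python3 - <<'E'
from bench import robot
import pickle
print(robot.get_obs()['time'])
pickle.dump({c:robot.camera_params(c) for c in('top','side')},open('cam.pkl','wb'))
E
sed -i 's/robot.camera_params(\(cam\))/CP[\1]/' h.py fit.py
sed -i '1a import pickle,os\nCP=pickle.load(open("cam.pkl","rb"))' h.py; sed -i '/def w/s/.*/def w(cam,p): return (np.array(CP[cam]["extrinsics"])@np.r_[p,1])[:3]/' h.py
python3 - <<'E'
from fit import *
it=cv2.imread('pics/top0.png');is_=cv2.imread('pics/side0.png')
def om(im):
    b,g,r=[im[...,i].astype(float) for i in range(3)]
    m=(r-b>0.0).astype(np.uint8)
    return cv2.morphologyEx(m,cv2.MORPH_CLOSE,np.ones((3,3))).astype(float)
sb=(238,188,280,225)
ms=om(is_)[sb[1]:sb[3],sb[0]:sb[2]]
ws=np.ones_like(ms); ws[25:,:]=0
def cs(p): return (ws*(sil('side',p[0],p[1],0,p[2],sb)-ms)**2).sum()
for nm,f in (('side',cs),):
    best=min((minimize(f,[.635,.108,y0],method='Nelder-Mead',options=dict(initial_simplex=[[.635,.108,y0],[.641,.108,y0],[.635,.114,y0],[.635,.108,y0+.2]])) for y0 in(-1.7,-1.5,-1.3)),key=lambda r:r.fun)
    print(nm,best.x.round(4),best.fun)
print(ray('top',300+308/12-.5,142+235/12-.5,.045), ray('top',300+296/12-.5,142+271/12-.5,.018))
print('seal',ray('top',212+257.5/7-.5,225+260/7-.5,.043),'cell',ray('top',212+253/7-.5,225+256/7-.5,.073))
E
```

```text
0.5
side [ 0.6391  0.1021 -1.5855] 46.627620146097655
[0.63425449 0.1041998  0.045     ] [0.63539421 0.10312459 0.018     ]
seal [0.44342378 0.24979095 0.043     ] cell [0.44248189 0.24984564 0.073     ]
```

arm_command(
  series="0 0 0 0 -0.03 0 0.094; 0 0 0 0 -0.04 0 0.094; 0 0 0 0 -0.04 0 0.094; 0 0 0 0 -0.03 0 0.094; 0 0 0 -0.007 0 -0.015 0.094; 0 0 0 -0.014 0 -0.029 0.094; 0 0 0 -0.014 0 -0.029 0.094; 0 0 0 -0.014 0 -0.029 0.094",
)

```text
time: 1.3
tool_pos: [0.2298, 0.455, 0.3461]
ee_rot: [-1.57, 0.007, 1.314]
wrist_force: [0.9, 0.6, 0.8]
width: 0.0938
```

```bash
python3 - <<'E'
from h import *
o=robot.get_obs();print({k:np.round(v,4) for k,v in o.items()})
E
```

```text
{'time': np.float64(1.3), 'joint_positions': array([ 9.9290e-01,  1.7900e-02,  1.1663e+00, -1.6000e-03,  1.9640e+00,
       -3.2210e-01]), 'qvel': array([-0.6469, -0.2028,  0.2236, -0.01  , -0.014 , -0.6483]), 'joint_torque': array([  3.2264, -30.6487, -30.4357,   0.1354,   0.1829,   0.545 ]), 'tool_pos': array([0.2298, 0.455 , 0.3461]), 'ee_rot': array([-1.5701,  0.0068,  1.3144]), 'wrist_force': array([0.9484, 0.6205, 0.7697]), 'wrist_torque': array([ 0.0009, -0.0502,  0.0292]), 'width': np.float64(0.0938)}
```

arm_command(
  series="0 0 0 -0.015 0 -0.031 0.094; 0 0 0 -0.015 0 -0.031 0.094; 0 0 0 -0.015 0 -0.031 0.094; 0 0 0 -0.015 0 -0.031 0.094; 0 0 0 -0.015 0 -0.031 0.094; 0 0 0 -0.015 0 -0.031 0.094; 0 0 0 -0.015 0 -0.031 0.094; 0 0 0 -0.015 0 -0.031 0.094; 0 0 0 -0.015 0 -0.031 0.094; 0 0 0 -0.015 0 -0.031 0.094; 0 0 0 -0.015 0 -0.031 0.094; 0 0 0 -0.007 0 -0.015 0.094",
)

```text
time: 2.5
tool_pos: [0.5406, 0.1744, 0.3307]
ee_rot: [-1.557, 0.024, 1.307]
wrist_force: [-0.3, 0.1, -0.8]
width: 0.0941
```

```bash
python3 - <<'E'
from h import *
o=robot.get_obs();print({k:np.round(v,4) for k,v in o.items()})
cv2.imwrite('pics/side1.png',robot.snapshot('side'))
E
```

```text
{'time': np.float64(2.5), 'joint_positions': array([ 0.2213,  0.1589,  1.0451, -0.0159,  1.9604, -1.0913]), 'qvel': array([-0.2361,  0.19  , -0.2022,  0.0204,  0.0335, -0.2449]), 'joint_torque': array([  0.2641, -37.995 , -29.98  ,  -0.1919,   0.1004,   0.0862]), 'tool_pos': array([0.5406, 0.1744, 0.3307]), 'ee_rot': array([-1.5574,  0.0237,  1.3069]), 'wrist_force': array([-0.3175,  0.0781, -0.8487]), 'wrist_torque': array([-0.0158, -0.0221, -0.0178]), 'width': np.float64(0.0941)}
```

View pics/side1.png

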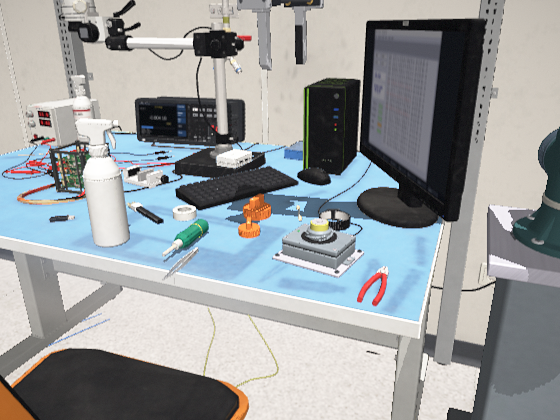

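```bash
cat >> h.py <<'E'
from scipy.spatial.transform import Rotation as Ro
def goal(x,y,z,psi,n=1):
    o=robot.get_obs();R=Ro.from_euler('xyz',o['ee_rot']);G=Ro.from_euler('xyz',[-np.pi/2,0,psi])
    r=(R.inv()*G).as_rotvec();d=R.inv().apply(np.array([x,y,z])-o['tool_pos'])
    print('t',round(float(o['time']),2),'pos',o['tool_pos'].round(4),'rot',o['ee_rot'].round(4),'F',o['wrist_force'].round(2),'M',o['wrist_torque'].round(3),'w',round(float(o['width']),4))
    print('rotvec',r.round(4),'shift',d.round(4))
E
python3 -c "
from h import *
goal(.636,.1035,.15,-.09)
# kinematic fit
D=[(.0872,1.3708,.1434,.5310,.2055),(.0179,1.1663,.2298,.455,.3461),(.1589,1.0451,.5406,.1744,.3307)]
A=[];b=[]
for q2,q3,x,y,z in D:
    r=np.sqrt(x*x+y*y-.0567**2)
    A.append([np.sin(q2),np.sin(q2+q3),0,1]);b.append(r)
    A.append([np.cos(q2),np.cos(q2+q3),1,0]);b.append(z)
print(np.linalg.lstsq(np.array(A),np.array(b),rcond=None))
"
```

```text
t 2.55 pos [0.5416 0.1733 0.33  ] rot [-1.5575  0.0248  1.3051] F [ 0.18 -0.3  -1.47] M [-0.024 -0.031 -0.007] w 0.0942
rotvec [ 0.0062  1.3948 -0.03  ] shift [-0.0381  0.1795 -0.1118]
(array([ 0.392797  ,  0.50464805, -0.2392136 ,  0.02518275]), array([0.00030123]), np.int32(4), array([2.66121812, 2.21104631, 0.15575994, 0.07022226]))
```

arm_command(
  series="0.006 0 -0.03 -0.01 0.02 -0.028 0.094; 0 0 0 -0.01 0.02 -0.028 0.094; 0 0 0 -0.01 0.02 -0.028 0.094; 0 0 0 -0.008 0.02 -0.025 0.094; 0 0 0 0 0 0 0.094; 0 0.13 0 0 0 0 0.094; 0 0.14 0 0 0 0 0.094; 0 0.14 0 0 0 0 0.094; 0 0.14 0 0 0 0 0.094; 0 0.14 0 0 0 0 0.094; 0 0.14 0 0 0 0 0.094; 0 0.14 0 0 0 0 0.094",
)

```text
time: 3.75
tool_pos: [0.6268, 0.1201, 0.25]
ee_rot: [-1.544, 0.015, 0.31]
wrist_force: [0.1, 0.8, -0.6]
width: 0.0938
```

```bash
python3 - <<'E'
from h import *
goal(.636,.1035,.15,-.09)
print(robot.get_obs()['joint_positions'].round(4))
cv2.imwrite('pics/top2.png',robot.snapshot('top'))
E
```

```text
t 3.75 pos [0.6268 0.1201 0.25  ] rot [-1.5442  0.0148  0.3102] F [ 0.14  0.79 -0.6 ] M [-0.108  0.026 -0.04 ] w 0.0938
rotvec [-0.0233  0.4    -0.0199] shift [ 0.0052  0.0994 -0.0212]
[ 0.088   0.2997  1.0352  0.0234  1.8269 -0.2164]
```

View pics/top2.png

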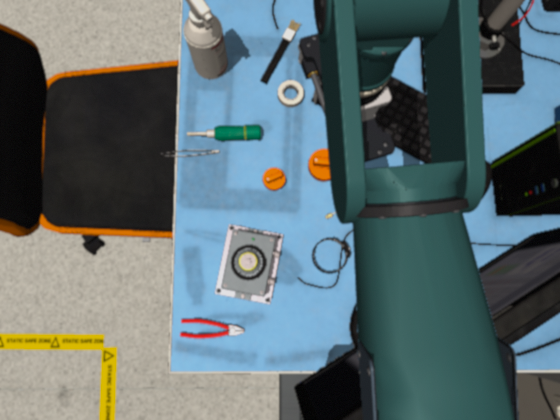

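arm_command(
  series="-0.02 0.13 -0.02 0 0 0 0.094; 0 0.13 0 0 0 0 0.094; 0 0.12 0 0 0 0 0.094; 0 0 0.13 0 0 0 0.094; 0 0 0.08 0 0 0 0.094; 0 0 0 0 0 0 0.094; 0 0 0 0 0 0 0.094",
)

```text
time: 4.5
tool_pos: [0.6169, 0.1295, 0.2552]
ee_rot: [-1.559, 0.216, -0.059]
wrist_force: [-0.6, -0.5, 0.6]
width: 0.094
```

```bash
python3 - <<'E'
from h import *
goal(.636,.1035,.15,-.09)
o=robot.get_obs();print(o['joint_positions'].round(4))
D=[(.0872,1.3708,1.6836,.1434,.5310,.2055),(.0179,1.1663,1.964,.2298,.455,.3461),(.1589,1.0451,1.9604,.5406,.1744,.3307),(.2997,1.0352,1.8269,.6268,.1201,.25)]
j=o['joint_positions'];D.append((j[1],j[2],j[4],*o['tool_pos']))
A=[];b=[]
for q2,q3,q5,x,y,z in D:
    r=np.sqrt(x*x+y*y-.0567**2);s=q2+q3+q5
    A.append([np.sin(q2),np.sin(q2+q3),np.sin(s),0]);b.append(r)
    A.append([np.cos(q2),np.cos(q2+q3),np.cos(s),1]);b.append(z)
A=np.array(A);b=np.array(b);x,*_=np.linalg.lstsq(A,b,rcond=None);print(x,(A@x-b).round(3))
E
```

```text
t 4.5 pos [0.6169 0.1295 0.2552] rot [-1.5595  0.2155 -0.0594] F [-0.56 -0.51  0.63] M [-0.075  0.004 -0.007] w 0.094
rotvec [-0.008   0.0292 -0.2157] shift [ 0.0426  0.0981 -0.0259]
[0.0927 0.4404 0.8552 0.0493 2.057  0.1717]
[0.42107857 0.53086831 0.29149918 0.01605166] [ 0.017 -0.002 -0.009 -0.    -0.01   0.    -0.001  0.001  0.002  0.001]
```

```bash
cat > fk.py <<'E'
from h import *
from scipy.optimize import least_squares
D=[([1.20386692,.0872127,1.3707847,0,1.6835798,-.1030658],[.1434267,.5309628,.2054559]),
([.9929,.0179,1.1663,-.0016,1.964,-.3221],[.2298,.455,.3461]),
([.2213,.1589,1.0451,-.0159,1.9604,-1.0913],[.5406,.1744,.3307]),
([.088,.2997,1.0352,.0234,1.8269,-.2164],[.6268,.1201,.25]),
([.0927,.4404,.8552,.0493,2.057,.1717],[.6169,.1295,.2552])]
Rz=lambda a:Ro.from_euler('z',a);Ry=lambda a:Ro.from_euler('y',a)
def fk(q,p,full=False):
    a1,h,L1,L2,L3,d,e=p
    B=Rz(q[0]);s=B.apply([a1,0,h]);R=B*Ry(q[1]);el=s+R.apply([0,d,L1]);R=R*Ry(q[2]);wr=el+R.apply([e,0,L2]);R=R*Rz(q[3])*Ry(q[4])
    t=wr+R.apply([0,0,L3]);return (s,el,wr,t) if full else t
def fitp(fix={}):
    p0=np.array([0,.3,.42,.45,.35,.057,0]);fr=[i for i in range(7) if i not in fix]
    def P(v):
        p=p0.copy();p[fr]=v
        for k in fix:p[k]=fix[k]
        return p
    r=least_squares(lambda v:np.concatenate([fk(q,P(v))-np.array(t) for q,t in D]),p0[fr])
    return P(r.x),np.abs(r.fun).max()
E
python3 - <<'E'
from fk import *
for fx in ({},{6:0},{6:0,0:0}, {6:0,0:.05},{6:0,0:.15}):
    p,e=fitp(fx);print(fx,p.round(4),e.round(5))
E
```

```text
{} [-1.000e-04  1.525e-01  4.488e-01  4.999e-01  3.502e-01  5.660e-02
  1.008e-01] 3e-05
{6: 0} [0.0273 0.036  0.4225 0.5028 0.3054 0.0571 0.    ] 0.01566
{6: 0, 0: 0} [0.     0.0269 0.423  0.5308 0.3043 0.0571 0.    ] 0.01624
{6: 0, 0: 0.05} [0.05   0.0436 0.4221 0.4794 0.3062 0.057  0.    ] 0.01517
{6: 0, 0: 0.15} [0.15   0.077  0.4203 0.3767 0.3101 0.057  0.    ] 0.02253
```

```bash
cat >> fk.py <<'E'
PP=fitp()[0]
def ik(x,y,z,psi,tilt=(0,0)):
    def f(q):
        t=fk(q,PP);R=Rz(q[0])*Ry(q[1]+q[2])*Rz(q[3])*Ry(q[4])
        ax=R.apply([0,0,1]);return np.r_[t-[x,y,z],.3*(ax[:2]-np.array(tilt)),]
    # q6 from psi
    r=least_squares(lambda v:f(np.r_[v,0]),[np.arctan2(y,x)-.1,.4,1.2,0,1.6]);return r.x,np.abs(r.fun).max()
E
python3 - <<'E'
from fk import *
for nm,g in (('now',(.6169,.1295,.2552)),('cap',(.636,.1035,.024)),('cap up',(.636,.1035,.15)),('node hi',(.443,.25,.13)),('node home',(.443,.25,.067)),('node hi2',(.443,.25,.2))):
    q,e=ik(*g,0);s,el,wr,t=fk(q,PP,True)
    fo=wr-(Rz(q[0])*Ry(q[1]+q[2])).apply([0,0,PP[3]])
    print(nm,q.round(3),e.round(5),'el',el.round(3),'fo',fo.round(3),'wr',wr.round(3))
    for k in np.linspace(.2,1,5): print('   ',(fo+(wr-fo)*k).round(3))
# monitor: top edge line
print(ray('top',312,417,.414),ray('top',557,300,.41),ray('top',558,232,.07))
E
```

```text
now [ 0.117  0.267  1.066 -0.     1.809] 0.0 el [0.111 0.07  0.585] fo [0.134 0.073 0.487] wr [0.617 0.129 0.605]
    [0.231 0.084 0.511]
    [0.327 0.095 0.535]
    [0.424 0.107 0.558]
    [0.52  0.118 0.582]
    [0.617 0.129 0.605]
cap [0.073 0.389 1.372 0.    1.38 ] 0.0 el [0.165 0.069 0.568] fo [0.146 0.068 0.469] wr [0.636 0.103 0.374]
    [0.244 0.075 0.45 ]
    [0.342 0.082 0.431]
    [0.44  0.089 0.412]
    [0.538 0.096 0.393]
    [0.636 0.103 0.374]
cap up [0.073 0.313 1.215 0.    1.614] 0.0 el [0.134 0.067 0.579] fo [0.138 0.067 0.479] wr [0.636 0.103 0.5  ]
    [0.238 0.074 0.483]
    [0.337 0.082 0.487]
    [0.437 0.089 0.492]
    [0.536 0.096 0.496]
    [0.636 0.103 0.5  ]
node hi [ 0.402  0.023  1.589 -0.     1.53 ] 0.0 el [-0.013  0.056  0.601] fo [-0.017  0.054  0.5  ] wr [0.443 0.25  0.48 ]
    [0.075 0.094 0.496]
    [0.167 0.133 0.492]
    [0.259 0.172 0.488]
    [0.351 0.211 0.484]
    [0.443 0.25  0.48 ]
node home [ 0.402  0.066  1.673 -0.     1.403] 0.0 el [0.005 0.064 0.6  ] fo [-0.011  0.057  0.501] wr [0.443 0.25  0.417]
    [0.08  0.096 0.484]
    [0.171 0.134 0.467]
    [0.262 0.173 0.451]
    [0.352 0.211 0.434]
    [0.443 0.25  0.417]
node hi2 [ 0.402 -0.004  1.476 -0.     1.67 ] 0.0 el [-0.024  0.051  0.601] fo [-0.015  0.055  0.501] wr [0.443 0.25  0.55 ]
    [0.077 0.094 0.511]
    [0.168 0.133 0.521]
    [0.26  0.172 0.531]
    [0.351 0.211 0.54 ]
    [0.443 0.25  0.55 ]
[0.25374975 0.16717123 0.414     ] [ 0.3756878  -0.11142917  0.41      ] [ 0.49444892 -0.31641213  0.07      ]
```

```bash
python3 - <<'E'
import cv2
im=cv2.imread('pics/top0.png')[200:420,270:560];cv2.imwrite('pics/mon.png',cv2.resize(im,None,fx=2.6,fy=2.6))
im=cv2.imread('pics/top2.png')[200:420,270:560];cv2.imwrite('pics/mon2.png',cv2.resize(im,None,fx=2.6,fy=2.6))
E
```

```text
(no output)
```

View pics/mon.png

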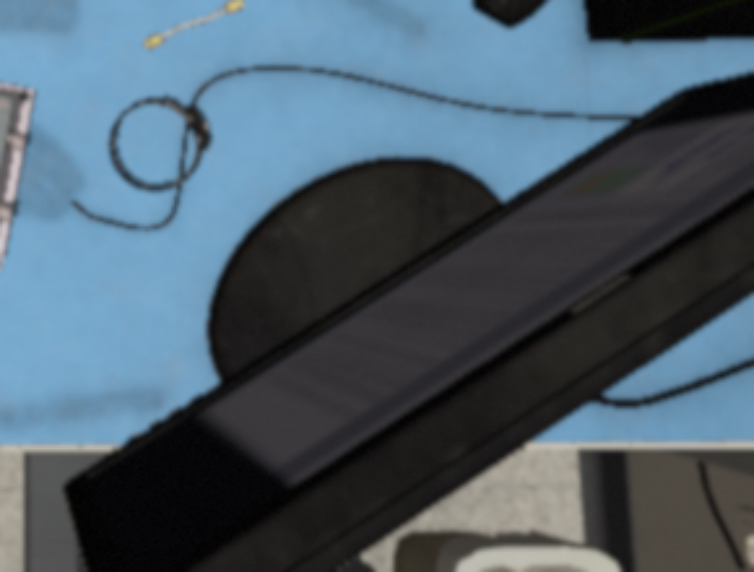

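View pics/mon2.png

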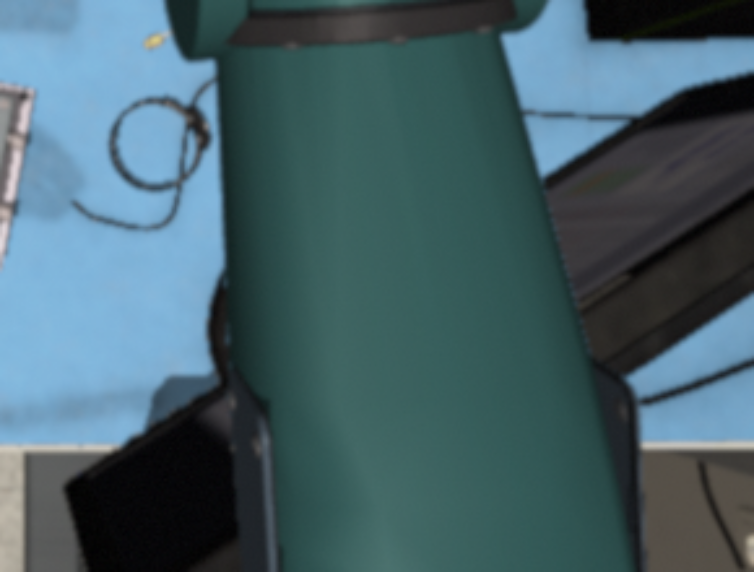

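```bash
python3 - <<'E'
from h import *
for z in (.07,.2,.3,.41): print(z,np.round(px('top',[.245,.165,z])),np.round(px('side',[.245,.165,z])))
c=CP['side'];E=np.array(c['extrinsics'])
for (u,v) in ((457,15),(443,222),(367,22),(360,190)):
    d=E[:3,:3]@np.array([(u-c['cx'])/c['fx'],-(v-c['cy'])/c['fy'],-1])
    print((u,v));
    for s in (.75,.8,.85,.9,.95,1.0,1.1,1.2,1.3): 
        p=E[:3,3]+d*s; print('  ',p.round(3),np.round(px('top',p)))
im=cv2.imread('pics/side0.png')[0:240,340:480];cv2.imwrite('pics/monS.png',cv2.resize(im,None,fx=2.5,fy=2.5))
E
```

```text
0.07 [296. 376.] [438. 220.]
0.2 [301. 389.] [447. 150.]
0.3 [306. 403.] [454.  90.]
0.41 [314. 425.] [463.  18.]
(457, 15)
   [0.254 0.158 0.415] [320. 417.]
   [0.257 0.102 0.415] [373. 413.]
   [0.26  0.045 0.416] [426. 410.]
   [ 0.264 -0.012  0.416] [479. 407.]
   [ 0.267 -0.069  0.417] [532. 403.]
   [ 0.27  -0.126  0.418] [584. 400.]
   [ 0.276 -0.24   0.419] [689. 393.]
   [ 0.282 -0.354  0.42 ] [793. 387.]
   [ 0.289 -0.468  0.422] [896. 381.]
(443, 222)
   [0.233 0.278 0.112] [229. 388.]
   [0.234 0.229 0.092] [259. 385.]
   [0.236 0.18  0.073] [288. 382.]
   [0.238 0.131 0.053] [315. 379.]
   [0.239 0.082 0.034] [341. 376.]
   [0.241 0.033 0.014] [366. 373.]
   [ 0.245 -0.065 -0.025] [413. 368.]
   [ 0.248 -0.163 -0.064] [457. 363.]
   [ 0.251 -0.261 -0.103] [496. 359.]
(367, 22)
   [0.384 0.215 0.405] [267. 293.]
   [0.396 0.162 0.405] [314. 283.]
   [0.408 0.108 0.405] [361. 272.]
   [0.42  0.055 0.405] [407. 261.]
   [0.431 0.002 0.405] [452. 251.]
   [ 0.443 -0.051  0.406] [497. 241.]
   [ 0.467 -0.157  0.406] [586. 220.]
   [ 0.49  -0.264  0.406] [673. 201.]
   [ 0.514 -0.37   0.406] [759. 181.]
(360, 190)
   [0.36  0.309 0.159] [208. 309.]
   [0.371 0.262 0.143] [238. 303.]
   [0.381 0.215 0.127] [267. 296.]
   [0.391 0.168 0.11 ] [295. 290.]
   [0.401 0.121 0.094] [321. 284.]
   [0.411 0.075 0.078] [346. 278.]
   [ 0.432 -0.019  0.045] [394. 268.]
   [ 0.452 -0.113  0.012] [438. 258.]
   [ 0.473 -0.207 -0.02 ] [479. 249.]
```

View pics/monS.png

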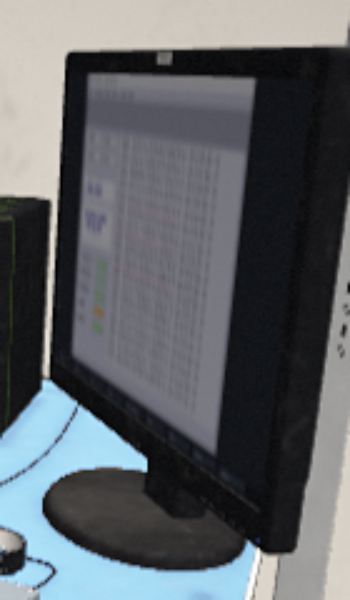

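arm_command(
  series="-0.008 0.03 -0.1 0 0 0 0.094; 0 0 -0.11 0 0 0 0.094; 0 0 0 0 0 0 0.094; 0 0 0 0.006 0.02 -0.01 0.094; 0 0 0 0.006 0.03 -0.01 0.094; 0 0 0 0.005 0.03 -0.006 0.094; 0 0 0 0 0.02 0 0.094; 0 0 0 0 0 0 0.094",
)

```text
time: 5.3
tool_pos: [0.6317, 0.105, 0.1604]
ee_rot: [-1.569, -0.013, -0.079]
wrist_force: [0.2, -0.7, 1.0]
width: 0.094
```

```bash
python3 - <<'E'
from h import *
goal(.636,.1035,.11,-.09)
print(robot.get_obs()['joint_torque'].round(1))
cv2.imwrite('pics/side3.png',robot.snapshot('side'))
E
```

```text
t 5.3 pos [0.6317 0.105  0.1604] rot [-1.5686 -0.0126 -0.0791] F [ 0.19 -0.72  1.04] M [-0.054  0.076 -0.005] w 0.094
rotvec [-0.0023  0.0109  0.0126] shift [ 0.0037  0.0505 -0.0013]
[ -0.1 -43.6 -30.8   0.1  -0.3   0. ]
```

View pics/side3.png

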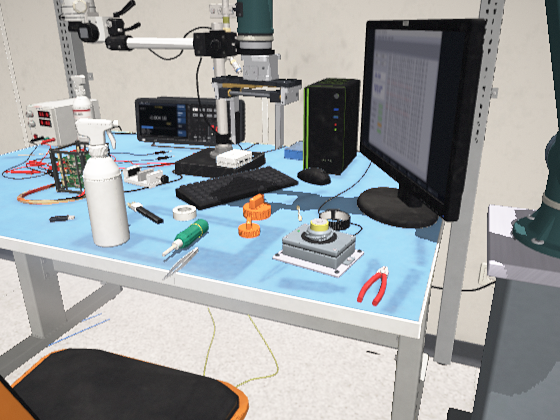

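arm_command(
  series="0 0.01 0.012 0.004 0.015 -0.001 0.094; 0 0 0 0 0.02 0 0.094; 0 0 0 0 0.015 0 0.094; 0 0 0 0 0 0 0.094",
)

```text
time: 5.75
tool_pos: [0.6419, 0.1047, 0.117]
ee_rot: [-1.566, -0.014, -0.089]
wrist_force: [-0.4, -0.5, -0.1]
width: 0.0939
```

```bash
python3 - <<'E'
from h import *
goal(.636,.1035,.11,-.09)
print(robot.get_obs()['joint_torque'].round(1))
im=robot.snapshot('side');cv2.imwrite('pics/side4.png',cv2.resize(im[0:200,200:500],None,fx=2.6,fy=2.6))
for z in (.41,.44,.46,.5): print(z,px('side',[.3,.08,z]))
E
```

```text
t 5.75 pos [0.6419 0.1047 0.117 ] rot [-1.5658 -0.0138 -0.0892] F [-0.41 -0.51 -0.07] M [-0.057  0.074 -0.001] w 0.0939
rotvec [-0.005   0.0009  0.0138] shift [-0.0058  0.0069 -0.0017]
[ -0.  -44.8 -30.6   0.1  -0.2   0. ]
0.41 (np.float64(431.61831359601274), np.float64(18.658752874171057))
0.44 (np.float64(433.46054703585287), np.float64(-0.04520197009517801))
0.46 (np.float64(434.71612454373263), np.float64(-12.792915969303323))
0.5 (np.float64(437.29578517411346), np.float64(-38.98387250104486))
```

View pics/side4.png

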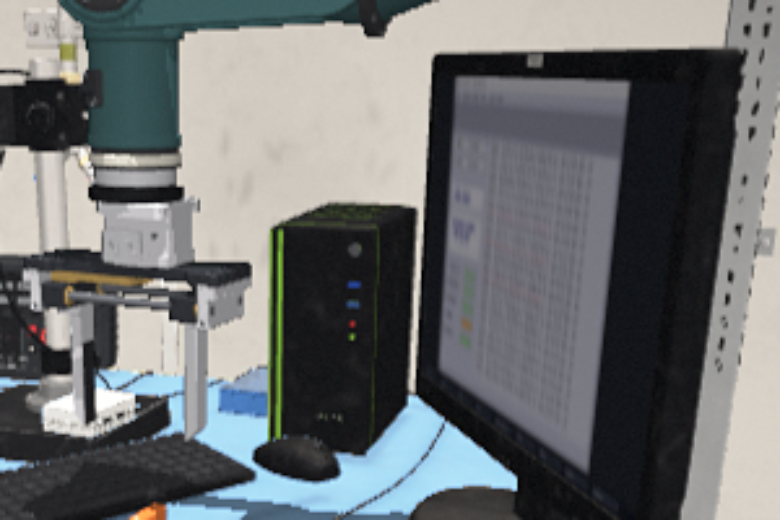

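arm_command(
  series="-0.005 0 0.013 -0.006 0.012 -0.001 0.094; 0 0 0 0 0.02 0 0.094; 0 0 0 0 0.015 0 0.094; 0 0 0 0 0 0 0.094; 0 0 0 0 0 0 0.094",
)

```text
time: 6.3
tool_pos: [0.6381, 0.1047, 0.0726]
ee_rot: [-1.57, -0.007, -0.089]
wrist_force: [0.5, -0.5, 0.1]
width: 0.0937
```

```bash
python3 - <<'E'
from h import *
goal(.636,.1035,.026,-.09)
print(robot.get_obs()['joint_torque'].round(1))
im=robot.snapshot('side');cv2.imwrite('pics/side5.png',cv2.resize(im[0:240,200:500],None,fx=2.5,fy=2.5))
im=robot.snapshot('top');cv2.imwrite('pics/top5.png',im)
E
```

```text
t 6.3 pos [0.6381 0.1047 0.0726] rot [-1.5701 -0.007  -0.0888] F [ 0.53 -0.54  0.11] M [-0.106  0.064 -0.021] w 0.0937
rotvec [-0.0007  0.0012  0.007 ] shift [-0.0023  0.0465 -0.0015]
[ -0.  -42.9 -28.3   0.1  -0.   -0. ]
```

View pics/side5.png

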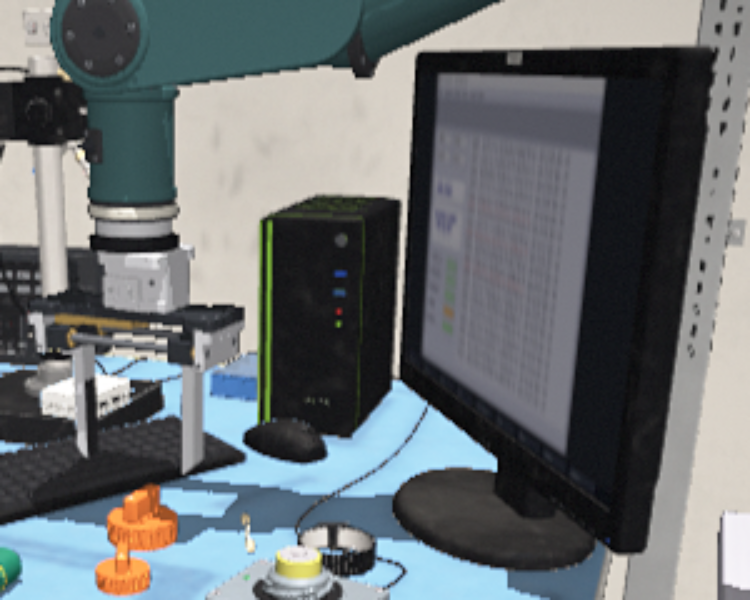

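View pics/top5.png

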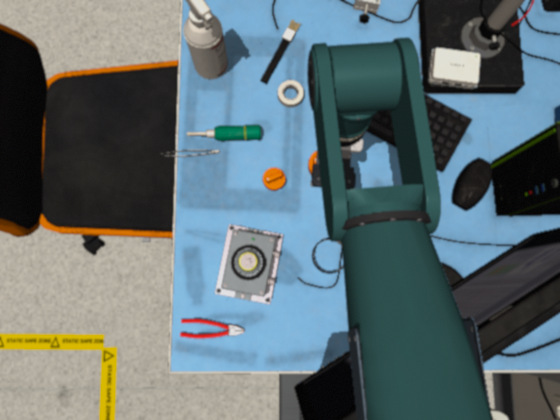

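arm_command(
  series="0 0 0.007 -0.002 0.012 -0.001 0.094; 0 0 0 0 0.015 0 0.094; 0 0 0 0 0.01 0 0.094; 0 0 0 0 0.006 0 0.094; 0 0 0 0 0 0 0.094; 0 0 0 0 0 0 0.094",
)

```text
time: 7.0
tool_pos: [0.6366, 0.1038, 0.0269]
ee_rot: [-1.57, -0.001, -0.089]
wrist_force: [-0.9, 0.7, 0.3]
width: 0.094
```

```bash
python3 - <<'E'
from h import *
goal(.636,.1035,.026,-.09)
print(robot.get_obs()['joint_torque'].round(1))
im=robot.snapshot('side');cv2.imwrite('pics/side6.png',cv2.resize(im[0:240,200:500],None,fx=2.5,fy=2.5))
E
```

```text
t 7.0 pos [0.6366 0.1038 0.0269] rot [-1.5698e+00 -1.1000e-03 -8.9000e-02] F [-0.87  0.69  0.27] M [-0.109  0.085  0.023] w 0.094
rotvec [-0.001   0.001   0.0011] shift [-0.0005  0.0009 -0.0004]
[ -0.  -43.9 -27.8   0.1   0.   -0. ]
```

View pics/side6.png

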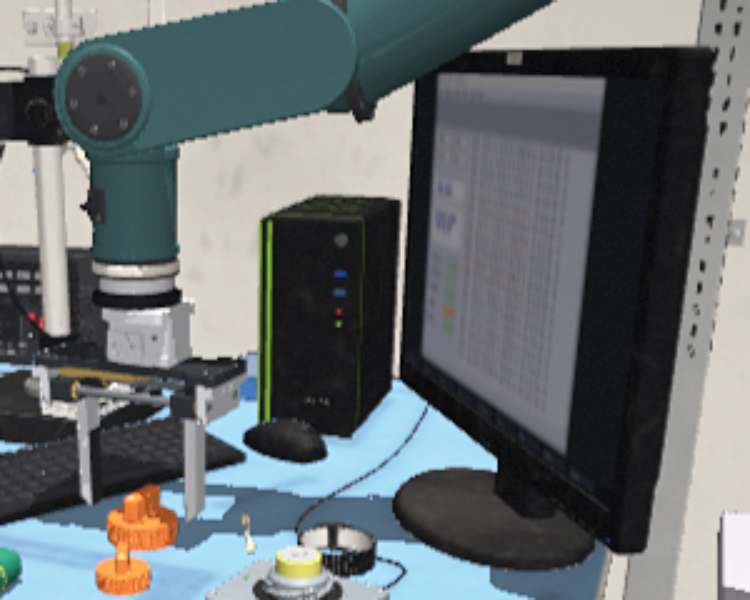

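arm_command(
  series="0 0 0 0 0 0 0.06; 0 0 0 0 0 0 0.04; 0 0 0 0 0 0 0.03; 0 0 0 0 0 0 0.02; 0 0 0 0 0 0 0.008; 0 0 0 0 0 0 0.008; 0 0 0 0 0 0 0.008; 0 0 0 0 0 0 0.008; 0 0 0 0 0 0 0.008; 0 0 0 0 0 0 0.008",
)

```text
time: 8.05
tool_pos: [0.638, 0.1039, 0.0293]
ee_rot: [-1.569, -0.005, -0.089]
wrist_force: [-0.2, -0.4, 0.0]
width: 0.0174
```

```bash
python3 - <<'E'
from h import *
goal(.636,.1035,.026,-.09)
E
```

```text
t 8.05 pos [0.638  0.1039 0.0293] rot [-1.5691 -0.0052 -0.0889] F [-0.22 -0.43  0.03] M [-0.055  0.076  0.064] w 0.0174
rotvec [-0.0017  0.0011  0.0052] shift [-0.002   0.0033 -0.0006]
```

arm_command(
  series="0 0 0 0 0.001 0 0.008; 0 0 0 0 0.001 0 0.008; 0 0 0 0 0 0 0.008; 0 0 0 0 0 0 0.008",
)

```text
time: 8.45
tool_pos: [0.6382, 0.104, 0.0291]
ee_rot: [-1.569, -0.006, -0.089]
wrist_force: [-0.2, 0.5, 0.5]
width: 0.0141
```

```bash
python3 - <<'E'
from h import *
goal(.636,.1035,.026,-.09)
E
```

```text
t 8.45 pos [0.6382 0.104  0.0291] rot [-1.569  -0.006  -0.0889] F [-0.17  0.5   0.53] M [-0.089  0.163  0.011] w 0.0141
rotvec [-0.0018  0.0011  0.006 ] shift [-0.0021  0.0031 -0.0007]
```

arm_command(
  series="0 0 0 0 0 0 0.03; 0 0 0.005 -0.001 0.002 0 0.03; 0 0 0 -0.001 0.002 0 0.03; 0 0 0 0 0.002 0 0.03; 0 0 0 0 0.0007 0 0.008; 0 0 0 0 0.0003 0 0.008; 0 0 0 0 0.0003 0 0.008; 0 0 0 0 0.0003 0 0.008; 0 0 0 0 0 0 0.008",
)

```text
time: 9.35
tool_pos: [0.6368, 0.1043, 0.0224]
ee_rot: [-1.569, -0.003, -0.089]
wrist_force: [-0.8, 0.9, 2.8]
width: 0.0135
```

```bash
python3 - <<'E'
from h import *
goal(.636,.1035,.024,-.09)
E
```

```text
t 9.35 pos [0.6368 0.1043 0.0224] rot [-1.5685 -0.0026 -0.0888] F [-0.81  0.94  2.77] M [-0.085  0.19   0.032] w 0.0135
rotvec [-0.0023  0.0012  0.0026] shift [-0.0008 -0.0016 -0.0009]
```

arm_command(
  series="0 0 0 0 -0.008 0 0.008; 0 0 0 0 -0.02 0 0.008; 0 0 0 0 -0.03 0 0.008; 0 0 0 0 -0.03 0 0.008; 0 0 0 0 -0.025 0 0.008; 0 0 0 0 -0.01 0 0.008; 0 0 0 0 0 0 0.008",
)

```text
time: 10.05
tool_pos: [0.6336, 0.1038, 0.1444]
ee_rot: [-1.57, 0.008, -0.089]
wrist_force: [-0.6, 0.3, -0.2]
width: 0.0137
```

```bash
python3 - <<'E'
from h import *
goal(.443,.25,.16,-.09)
im=robot.snapshot('side');cv2.imwrite('pics/side7.png',cv2.resize(im[0:240,200:500],None,fx=2.5,fy=2.5))
E
```

```text
t 10.05 pos [0.6336 0.1038 0.1444] rot [-1.5704  0.0084 -0.0889] F [-0.65  0.34 -0.17] M [-0.068  0.079  0.034] w 0.0137
rotvec [-0.0004  0.0011 -0.0084] shift [-0.203  -0.0139  0.1287]
```

View pics/side7.png

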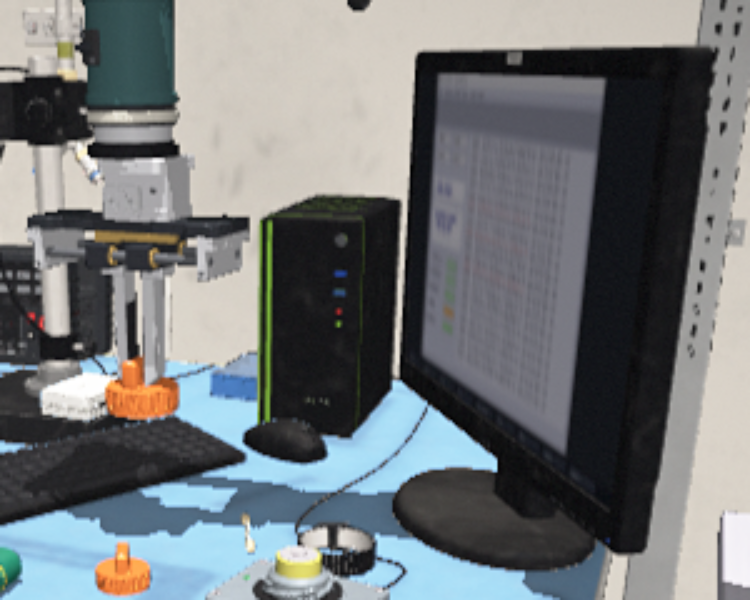

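arm_command(
  series="0 0 -0.008 -0.012 -0.004 0.008 0.008; 0 0 0 -0.025 -0.004 0.016 0.008; 0 0 0 -0.026 -0.003 0.016 0.008; 0 0 0 -0.026 0 0.016 0.008; 0 0 0 -0.026 0 0.016 0.008; 0 0 0 -0.026 0 0.016 0.008; 0 0 0 -0.026 0 0.016 0.008; 0 0 0 -0.02 0 0.014 0.008; 0 0 0 -0.006 0 0.005 0.008; 0 0 0 0 0 0 0.008; 0 0 0 0 0 0 0.008",
)

```text
time: 11.2
tool_pos: [0.4287, 0.2488, 0.1383]
ee_rot: [-1.579, 0.032, -0.087]
wrist_force: [-0.4, 0.0, -1.1]
width: 0.0134
```

```bash
python3 - <<'E'
from h import *
goal(.443,.25,.13,-.09)
im=robot.snapshot('side');cv2.imwrite('pics/side8.png',cv2.resize(im[60:300,200:500],None,fx=2.5,fy=2.5))
im=robot.snapshot('top');cv2.imwrite('pics/top8.png',im)
E
```

```text
t 11.2 pos [0.4287 0.2488 0.1383] rot [-1.5792  0.0321 -0.0869] F [-0.36  0.02 -1.1 ] M [-0.081  0.023  0.084] w 0.0134
rotvec [ 0.0085  0.0032 -0.0321] shift [0.0144 0.0078 0.0025]
```

View pics/side8.png

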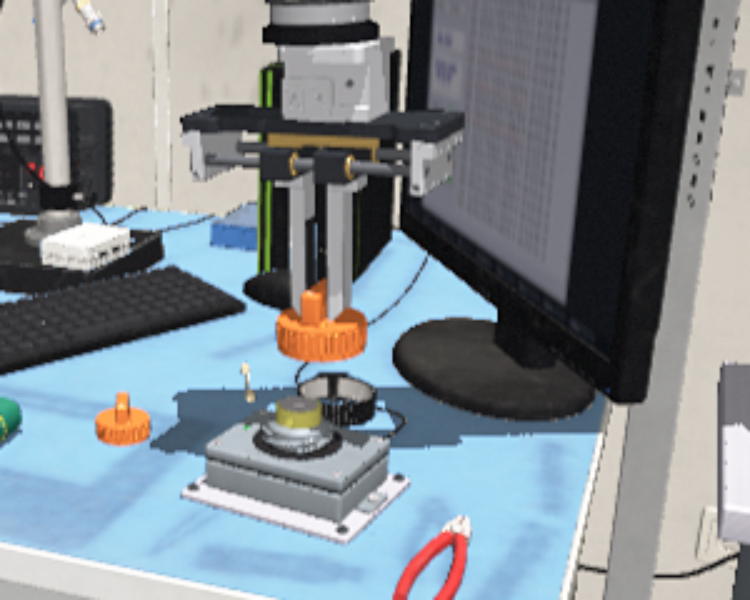

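View pics/top8.png

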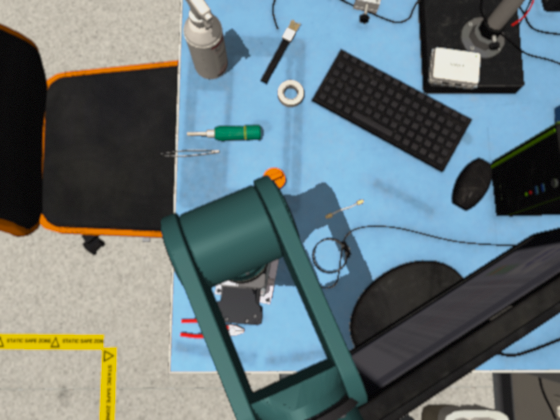

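arm_command(
  series="0.008 0 -0.03 0.005 0.003 0.001 0.008; 0 0 0 0.005 0.006 0.001 0.008; 0 0 0 0.004 0.006 0 0.008; 0 0 0 0 0.006 0 0.008; 0 0 0 0 0.002 0 0.008; 0 0 0 0 0 0 0.008",
)

```text
time: 11.9
tool_pos: [0.4474, 0.2464, 0.1124]
ee_rot: [-1.573, 0.003, -0.094]
wrist_force: [-0.1, -0.1, -0.5]
width: 0.0138
```

```bash
python3 - <<'E'
from fit import *
goal(.4437,.2505,.11,-.09)
im=robot.snapshot('side');cv2.imwrite('pics/side9raw.png',im)
cv2.imwrite('pics/side9.png',cv2.resize(im[150:290,270:380],None,fx=5,fy=5,interpolation=cv2.INTER_CUBIC))
t=robot.get_obs()['tool_pos'];print('cap rim centre px',px('side',[t[0],t[1],t[2]-.0224]),'cap top',px('side',[t[0],t[1],t[2]-.0004]))
for n,z in (('cell',.073),('neck',.059),('seal',.043)): print(n,px('side',[.4435,.2498,z]))
E
```

```text
t 11.9 pos [0.4474 0.2464 0.1124] rot [-1.5727  0.0032 -0.0944] F [-0.12 -0.12 -0.53] M [-0.023  0.111  0.008] w 0.0138
rotvec [ 0.0019 -0.0044 -0.0032] shift [-0.004   0.0024  0.0037]
cap rim centre px (np.float64(318.54799966189734), np.float64(210.31009038008884)) cap top (np.float64(318.7900279481282), np.float64(198.83697826362013))
cell (np.float64(319.79947495048486), np.float64(220.0461609186835))
neck (np.float64(319.64078427106085), np.float64(227.16169111120183))
seal (np.float64(319.461698750775), np.float64(235.19170542119576))
```

View pics/side9.png

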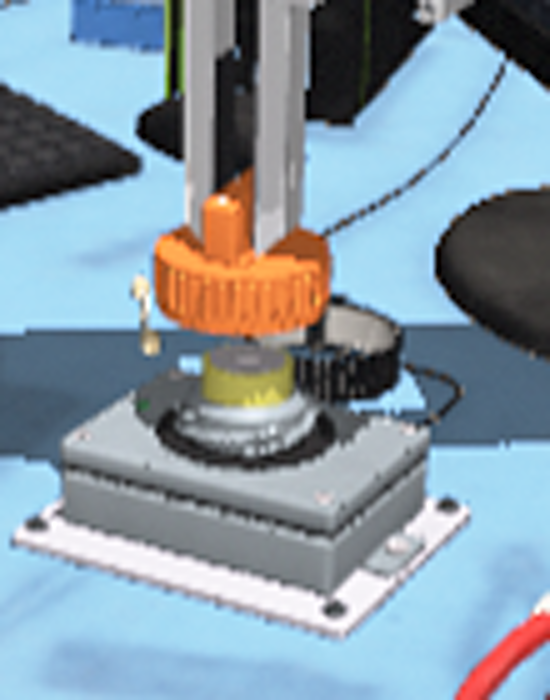

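```bash
python3 - <<'E'
from fit import *
t=np.array([.4474,.2464,.1124]);
im=cv2.imread('pics/side9raw.png')
def circ(c,r): return proj('side',np.c_[c[0]+r*np.cos(th),c[1]+r*np.sin(th),0*th+c[2]])
P=circ(t-[0,0,.0224],.031);print('rim pred: cols',P[:,0].min().round(1),P[:,0].max().round(1),'low row',P[:,1].max().round(1))
P=circ([.4435,.2498,.043],.033);print('seal pred: cols',P[:,0].min().round(1),P[:,0].max().round(1),'rows',P[:,1].min().round(1),P[:,1].max().round(1))
P=circ([.4435,.2498,.073],.009);print(P[:,1].min(),P[:,1].max())
m=orange(im)
for c in range(308,330,3):
    col=im[:,c].astype(int);o=(col[:,2]-col[:,0]);r=[v for v in range(190,235) if o[v]>40];
    print(c,r[-1] if r else None, o[r[-1]-2:r[-1]+3])
g=im[235:250,318:321].mean(axis=(1,2));print(g.round())
print(im[236,298:342].mean(axis=1).round())
E
```

```text
rim pred: cols 301.3 335.8 low row 216.9
seal pred: cols 301.4 337.6 rows 228.0 242.9
218.1511923202364 221.97826111742506
308 215 [156 151  94 -24 -51]
311 229 [ 74  75  50   3 -15]
314 230 [ 86  90  64  -6 -19]
317 230 [ 93  94  89  11 -17]
320 230 [ 95  96 112  38 -16]
323 230 [106 119 107  27 -17]
326 229 [ 83  82  95  36 -22]
329 215 [169 154  88  17   8]
[142. 178. 191. 139. 150. 159.  83.  47.  59. 147. 200. 195. 195. 180.
 143.]
[199. 202. 197.  35.  36.  42.  39.  52. 109. 147. 168. 160. 157. 161.
 172. 172. 173. 157. 180. 179. 181. 182. 171. 164. 198. 178. 232. 160.
 150. 160. 196. 201. 176. 135.  53.  46.  22.  26.  31.  78.  90.  88.
  96. 155.]
```

```bash
python3 - <<'E'
from fit import *
im=cv2.imread('pics/side9raw.png').astype(int)
for v in range(208,224): print(v,[tuple(im[v,c]) for c in (312,318,324)])
print([ (c,tuple(im[208,c])) for c in list(range(298,306))+list(range(331,340))])
E
```

```text
208 [(np.int64(56), np.int64(114), np.int64(222)), (np.int64(62), np.int64(128), np.int64(239)), (np.int64(60), np.int64(125), np.int64(236))]
209 [(np.int64(55), np.int64(114), np.int64(222)), (np.int64(59), np.int64(125), np.int64(236)), (np.int64(60), np.int64(125), np.int64(234))]
210 [(np.int64(55), np.int64(114), np.int64(222)), (np.int64(60), np.int64(125), np.int64(236)), (np.int64(58), np.int64(123), np.int64(233))]
211 [(np.int64(55), np.int64(114), np.int64(221)), (np.int64(61), np.int64(126), np.int64(235)), (np.int64(60), np.int64(122), np.int64(231))]
212 [(np.int64(54), np.int64(113), np.int64(219)), (np.int64(56), np.int64(116), np.int64(224)), (np.int64(53), np.int64(109), np.int64(215))]
213 [(np.int64(58), np.int64(118), np.int64(225)), (np.int64(50), np.int64(106), np.int64(210)), (np.int64(48), np.int64(100), np.int64(198))]
214 [(np.int64(60), np.int64(123), np.int64(233)), (np.int64(57), np.int64(120), np.int64(230)), (np.int64(57), np.int64(120), np.int64(228))]
215 [(np.int64(58), np.int64(127), np.int64(242)), (np.int64(62), np.int64(133), np.int64(246)), (n
[... 1406 characters left out ...]
64(178))), (302, (np.int64(35), np.int64(83), np.int64(166))), (303, (np.int64(47), np.int64(101), np.int64(196))), (304, (np.int64(68), np.int64(140), np.int64(250))), (305, (np.int64(45), np.int64(93), np.int64(185))), (331, (np.int64(62), np.int64(127), np.int64(239))), (332, (np.int64(42), np.int64(89), np.int64(176))), (333, (np.int64(61), np.int64(126), np.int64(237))), (334, (np.int64(46), np.int64(101), np.int64(205))), (335, (np.int64(78), np.int64(116), np.int64(214))), (336, (np.int64(189), np.int64(164), np.int64(135))), (337, (np.int64(231), np.int64(188), np.int64(139))), (338, (np.int64(227), np.int64(188), np.int64(143))), (339, (np.int64(236), np.int64(203), np.int64(154)))]
```

arm_command(
  series="0.002 -0.004 -0.003 -0.004 0.002 0.004 0.008; 0 0 0 0 0.001 0 0.008; 0 0 0 0 0.001 0 0.008; 0 0 0 0 0.0005 0 0.008",
)

```text
time: 12.35
tool_pos: [0.4434, 0.2517, 0.1085]
ee_rot: [-1.57, -0.001, -0.089]
wrist_force: [-0.2, -0.8, -1.2]
width: 0.0139
```

```bash
python3 - <<'E'
from fit import *
goal(.4437,.251,.085,-.09)
E
```

```text
t 12.35 pos [0.4434 0.2517 0.1085] rot [-1.5696e+00 -1.2000e-03 -8.9100e-02] F [-0.24 -0.78 -1.25] M [-0.012  0.053  0.024] w 0.0139
rotvec [-0.0012  0.0009  0.0012] shift [ 0.0003  0.0235 -0.0007]
```

arm_command(
  series="0 0 0 0 0.004 0 0.008; 0 0 0 0 0.006 0 0.008; 0 0 0 0 0.006 0 0.008; 0 0 0 0 0.004 0 0.008; 0 0 0 0 0.002 0 0.008; 0 0 0 0 0.001 0 0.008",
)

```text
time: 12.95
tool_pos: [0.4432, 0.2517, 0.0832]
ee_rot: [-1.57, -0.001, -0.089]
wrist_force: [-0.4, 0.0, -0.9]
width: 0.0141
```

```bash
python3 - <<'E'
from fit import *
goal(.4437,.251,.08,-.09)
im=robot.snapshot('side')
cv2.imwrite('pics/side10.png',cv2.resize(im[150:290,270:380],None,fx=5,fy=5,interpolation=cv2.INTER_CUBIC))
E
```

```text
t 12.95 pos [0.4432 0.2517 0.0832] rot [-1.5699e+00 -9.0000e-04 -8.9000e-02] F [-0.43  0.03 -0.93] M [-0.119  0.061 -0.012] w 0.0141
rotvec [-0.0009  0.001   0.0009] shift [ 0.0006  0.0032 -0.0006]
```

View pics/side10.png

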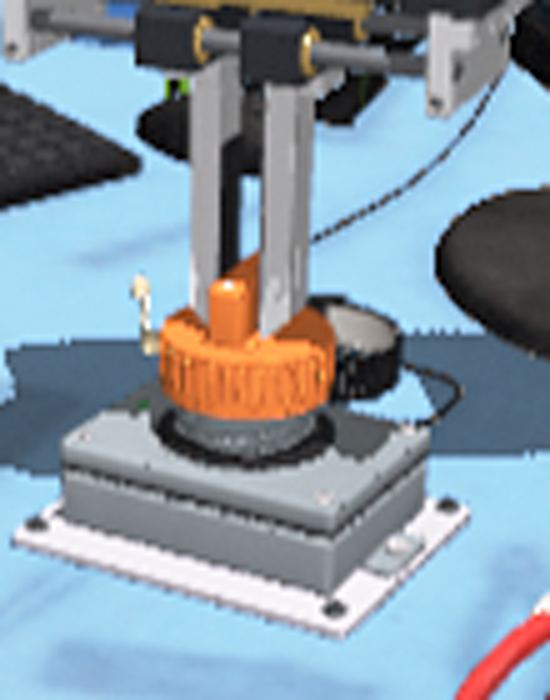

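The picture shows the cap directly above the neck: its centre is at zoom column 246 and the seal's is about 244. I'll lower it slowly.

arm_command(
  series="0 0 0 0 0.0015 0 0.008; 0 0 0 0 0.0015 0 0.008; 0 0 0 0 0.0015 0 0.008; 0 0 0 0 0.001 0 0.008",
)

```text
time: 13.4
tool_pos: [0.4436, 0.2518, 0.0778]
ee_rot: [-1.569, -0.002, -0.089]
wrist_force: [0.5, -0.3, -0.9]
width: 0.0139
```

```bash
python3 - <<'E'
from fit import *
goal(.4437,.251,.074,-.09)
E
```

```text
t 13.4 pos [0.4436 0.2518 0.0778] rot [-1.5694 -0.0019 -0.0892] F [ 0.5  -0.29 -0.91] M [-0.071  0.058 -0.   ] w 0.0139
rotvec [-0.0014  0.0008  0.0019] shift [ 0.0001  0.0038 -0.0008]
```

arm_command(
  series="0 0 0.001 0 0.001 -0.0003 0.008; 0 0 0 0 0.001 0 0.008; 0 0 0 0 0.001 0 0.008",
)

```text
time: 13.7
tool_pos: [0.4437, 0.2516, 0.0754]
ee_rot: [-1.569, -0.001, -0.089]
wrist_force: [-0.6, 0.4, 1.0]
width: 0.0139
```

```bash
python3 - <<'E'
from fit import *
goal(.4437,.251,.074,-.09)
E
```

```text
t 13.7 pos [0.4437 0.2516 0.0754] rot [-1.569e+00 -1.200e-03 -8.900e-02] F [-0.65  0.42  0.99] M [-0.195  0.231 -0.019] w 0.0139
rotvec [-0.0018  0.001   0.0012] shift [ 0.0001  0.0014 -0.0006]
```

arm_command(
  series="0 0 0 0 0.001 0 0.008; 0 0 0 0 0.001 0 0.008",
)

```text
time: 13.9
tool_pos: [0.4438, 0.2516, 0.074]
ee_rot: [-1.569, -0.002, -0.089]
wrist_force: [-2.1, -0.2, 2.0]
width: 0.0141
```

```bash
python3 - <<'E'
from fit import *
goal(.4437,.251,.074,-.09)
E
```

```text
t 13.9 pos [0.4438 0.2516 0.074 ] rot [-1.5691 -0.0017 -0.089 ] F [-2.11 -0.25  2.01] M [-0.249  0.354  0.049] w 0.0141
rotvec [-0.0017  0.001   0.0017] shift [-0.      0.     -0.0006]
```

arm_command(
  series="0 0 0 0 0.001 0 0.008; 0 0 0 0 0.001 0 0.008",
)

```text
time: 14.1
tool_pos: [0.4438, 0.2516, 0.0725]
ee_rot: [-1.569, -0.002, -0.089]
wrist_force: [-2.1, -1.1, 3.2]
width: 0.0137
```

```bash
python3 - <<'E'
from fit import *
goal(.4437,.251,.074,-.09)
E
```

```text
t 14.1 pos [0.4438 0.2516 0.0725] rot [-1.569  -0.0019 -0.089 ] F [-2.08 -1.1   3.23] M [-0.256  0.4   -0.056] w 0.0137
rotvec [-0.0018  0.001   0.0019] shift [-0.     -0.0015 -0.0006]
```

arm_command(
  series="0 0 0.001 -0.0004 0.001 -0.0002 0.008; 0 0 0 0 0.001 0 0.008",
)

```text
time: 14.3
tool_pos: [0.4438, 0.2516, 0.0712]
ee_rot: [-1.568, -0.002, -0.089]
wrist_force: [-2.9, -0.5, 7.8]
width: 0.0143
```

```bash
python3 - <<'E'
from fit import *
goal(.4437,.251,.074,-.09)
E
```

```text
t 14.3 pos [0.4438 0.2516 0.0712] rot [-1.5684 -0.002  -0.089 ] F [-2.92 -0.47  7.84] M [-0.367  0.522 -0.026] w 0.0143
rotvec [-0.0024  0.001   0.002 ] shift [-0.     -0.0028 -0.0006]
```

arm_command(
  series="0 -0.06 0 0 0.0003 0 0.008; 0 -0.06 0 0 0.0003 0 0.008; 0 -0.06 0 0 0.0003 0 0.008",
)

```text
time: 14.6
tool_pos: [0.4442, 0.2516, 0.0719]
ee_rot: [-1.569, -0.004, 0.097]
wrist_force: [-3.0, -1.1, 5.5]
width: 0.0138
```

```bash
python3 - <<'E'
from fit import *
goal(.4437,.251,.074,-.09)
E
```

```text
t 14.6 pos [0.4442 0.2516 0.0719] rot [-1.5686 -0.0038  0.0972] F [-3.04 -1.1   5.45] M [-0.272  0.536 -0.035] w 0.0138
rotvec [-0.0025  0.1872  0.0036] shift [-0.0006 -0.0021 -0.0006]
```

arm_command(
  series="0 -0.06 0.001 -0.0006 0.0005 0 0.008; 0 -0.06 0.001 -0.0003 0.0005 0 0.008; 0 -0.06 0 -0.0002 0.0005 0 0.008; 0 -0.06 0 -0.0002 0.0005 0 0.008",
)

```text
time: 15.0
tool_pos: [0.4439, 0.2517, 0.0728]
ee_rot: [-1.569, -0.005, 0.347]
wrist_force: [-3.1, -0.5, 5.5]
width: 0.0136
```

```bash
python3 - <<'E'
from fit import *
goal(.4437,.251,.074,-.09)
E
```

```text
t 15.0 pos [0.4439 0.2517 0.0728] rot [-1.5694 -0.0054  0.3468] F [-3.1  -0.5   5.46] M [-0.335  0.564 -0.049] w 0.0136
rotvec [-0.0025  0.4368  0.005 ] shift [-0.0005 -0.0012 -0.0006]
```

arm_command(
  series="0 -0.06 0.002 -0.0004 0.0005 0 0.008; 0 -0.06 0.001 -0.0002 0.0005 0 0.008; 0 -0.06 0 -0.0002 0.0005 0 0.008; 0 -0.06 0 -0.0002 0.0005 0 0.008; 0 -0.06 0 -0.0002 0.0005 0 0.008",
)

```text
time: 15.5
tool_pos: [0.4438, 0.2515, 0.074]
ee_rot: [-1.571, -0.006, 0.659]
wrist_force: [-2.5, -0.8, 6.1]
width: 0.0141
```

```bash
python3 - <<'E'
from fit import *
goal(.4437,.251,.074,-.09)
E
```

```text
t 15.5 pos [0.4438 0.2515 0.074 ] rot [-1.5713 -0.0058  0.6587] F [-2.48 -0.84  6.05] M [-0.282  0.491 -0.061] w 0.0141
rotvec [-0.0017  0.7487  0.0057] shift [-0.0004 -0.     -0.0003]
```

arm_command(
  series="0 -0.05 0.002 -0.0003 0.0004 0 0.008; 0 -0.05 0.001 -0.0002 0.0004 0 0.008; 0 -0.05 0 -0.0002 0.0004 0 0.008",
)

```text
time: 15.8
tool_pos: [0.4438, 0.2515, 0.0745]
ee_rot: [-1.572, -0.005, 0.815]
wrist_force: [-2.2, 0.3, 5.4]
width: 0.0138
```

```bash
python3 - <<'E'
from fit import *
goal(.4437,.251,.074,-.09)
E
```

```text
t 15.8 pos [0.4438 0.2515 0.0745] rot [-1.5722 -0.0047  0.8149] F [-2.22  0.29  5.44] M [-0.23   0.44  -0.033] w 0.0138
rotvec [-8.000e-04  9.049e-01  5.000e-03] shift [-0.0004  0.0005 -0.0003]
```

arm_command(
  series="0 -0.04 0.002 -0.0002 0.0004 0 0.008; 0 -0.03 0.001 -0.0002 0.0004 0 0.008; 0 -0.03 0 0 0.0004 0 0.008",
)

```text
time: 16.1
tool_pos: [0.4438, 0.2516, 0.0748]
ee_rot: [-1.573, -0.003, 0.919]
wrist_force: [-1.6, -0.7, 5.9]
width: 0.0137
```

```bash
python3 - <<'E'
from fit import *
goal(.4437,.251,.074,-.09)
E
```

```text
t 16.1 pos [0.4438 0.2516 0.0748] rot [-1.5727 -0.003   0.919 ] F [-1.57 -0.67  5.91] M [-0.297  0.48  -0.072] w 0.0137
rotvec [2.000e-04 1.009e+00 3.700e-03] shift [-0.0006  0.0008 -0.0003]
```

arm_command(
  series="0 -0.02 0 -0.0002 0.0004 0 0.008; 0 -0.02 0.001 -0.0002 0.0004 0 0.008; 0 -0.02 0 0 0.0004 0 0.008",
)

```text
time: 16.4
tool_pos: [0.4437, 0.2518, 0.0749]
ee_rot: [-1.573, -0.003, 0.982]
wrist_force: [-2.5, -0.2, 5.5]
width: 0.014
```

```bash
python3 - <<'E'
from fit import *
goal(.4437,.251,.074,-.09)
E
```

```text
t 16.4 pos [0.4437 0.2518 0.0749] rot [-1.5725 -0.0033  0.9817] F [-2.53 -0.22  5.47] M [-0.163  0.638 -0.085] w 0.014
rotvec [-2.0000e-04  1.0717e+00  3.9000e-03] shift [-0.0007  0.0009 -0.0005]
```

arm_command(
  series="0 -0.02 0.001 -0.0002 0.0004 0 0.008; 0 -0.02 0.001 -0.0002 0.0004 0 0.008; 0 -0.02 0 0 0.0004 0 0.008",
)

```text
time: 16.7
tool_pos: [0.4431, 0.2522, 0.0747]
ee_rot: [-1.571, -0.002, 1.045]
wrist_force: [-2.7, -1.3, 5.4]
width: 0.0141
```

```bash
python3 - <<'E'
from fit import *
goal(.4437,.251,.074,-.09)
E
```

```text
t 16.7 pos [0.4431 0.2522 0.0747] rot [-1.5713 -0.0022  1.0447] F [-2.67 -1.29  5.36] M [-0.277  0.49  -0.112] w 0.0141
rotvec [-8.0000e-04  1.1347e+00  2.2000e-03] shift [-0.0007  0.0007 -0.0011]
```

```bash
python3 - <<'E'
from fit import *
im=robot.snapshot('side');cv2.imwrite('pics/side11raw.png',im)
cv2.imwrite('pics/side11.png',cv2.resize(im[170:270,270:370],None,fx=6,fy=6,interpolation=cv2.INTER_CUBIC))
goal(.4437,.251,.074,-.09)
t=robot.get_obs()['tool_pos']
def circ(c,r): return proj('side',np.c_[c[0]+r*np.cos(th),c[1]+r*np.sin(th),0*th+c[2]])
P=circ(t-[0,0,.0224],.031);print('rim pred: cols',P[:,0].min().round(1),P[:,0].max().round(1),'low row',P[:,1].max().round(1))
E
```

```text
t 16.75 pos [0.4431 0.2522 0.0747] rot [-1.5712 -0.0021  1.0455] F [-1.16 -0.24  5.95] M [-0.251  0.498 -0.084] w 0.0137
rotvec [-8.0000e-04  1.1355e+00  2.1000e-03] shift [-0.0007  0.0007 -0.0011]
rim pred: cols 302.3 336.5 low row 238.2
```

View pics/side11.png

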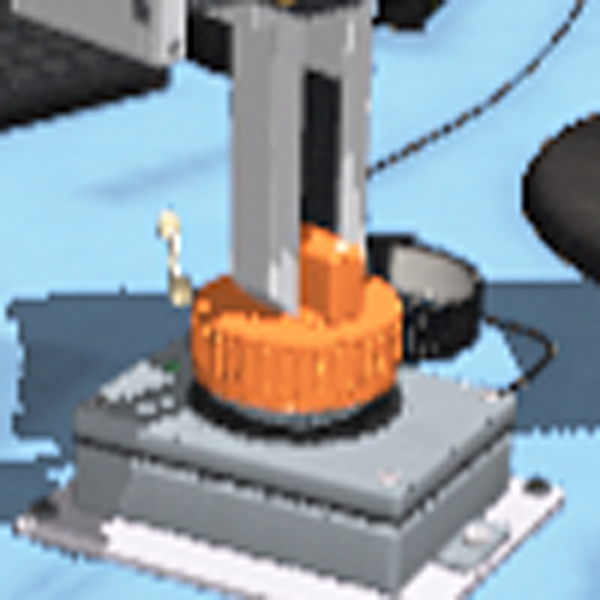

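arm_command(
  series="0 -0.03 0.001 0 0.0004 -0.0003 0.008; 0 -0.03 0 0 0.0004 -0.0002 0.008",
)

```text
time: 16.95
tool_pos: [0.4431, 0.2519, 0.0735]
ee_rot: [-1.571, -0.001, 1.108]
wrist_force: [-0.9, 0.1, 2.8]
width: 0.0139
```

```bash
python3 - <<'E'
from fit import *
goal(.4437,.251,.074,-.09)
E
```

```text
t 16.95 pos [0.4431 0.2519 0.0735] rot [-1.5706e+00 -6.0000e-04  1.1083e+00] F [-0.9   0.14  2.81] M [-0.116  0.231  0.026] w 0.0139
rotvec [-5.0000e-04  1.1983e+00  5.0000e-04] shift [-0.0006 -0.0005 -0.0009]
```

It has dropped off the starts: z is falling and the force is down to the spring's alone. Next I press straight down between the ridges.

arm_command(
  series="0 0 0 0 0.0014 0 0.008; 0 0 0 0 0.0014 0 0.008; 0 0 0 0 0.0012 0 0.008",
)

```text
time: 17.25
tool_pos: [0.4432, 0.252, 0.0697]
ee_rot: [-1.571, -0.001, 1.108]
wrist_force: [-4.2, -1.2, 11.5]
width: 0.0135
```

```bash
python3 - <<'E'
from fit import *
goal(.4437,.251,.069,-.09)
E
```

```text
t 17.25 pos [0.4432 0.252  0.0697] rot [-1.5708e+00 -6.0000e-04  1.1079e+00] F [-4.16 -1.17 11.5 ] M [-0.39   0.741  0.031] w 0.0135
rotvec [-4.0000e-04  1.1979e+00  5.0000e-04] shift [-0.0006  0.0007 -0.0009]
```

arm_command(
  series="0 0.06 0 0 0.0003 0 0.008; 0 0.08 0 0 0.0005 0 0.008; 0 0.08 0 0 0.0005 0 0.008; 0 0.08 0 0 0.0005 0 0.008",
)

```text
time: 17.65
tool_pos: [0.4446, 0.251, 0.069]
ee_rot: [-1.575, -0.002, 0.795]
wrist_force: [-1.5, -2.0, 5.2]
width: 0.0135
```

```bash
python3 - <<'E'
from fit import *
goal(.4432,.2515,.067,-.09)
E
```

```text
t 17.65 pos [0.4446 0.251  0.069 ] rot [-1.5745 -0.0017  0.7955] F [-1.55 -1.95  5.21] M [-0.369  0.295  0.046] w 0.0135
rotvec [0.0027 0.8855 0.0032] shift [-0.0006  0.002   0.0014]
```

arm_command(
  series="0.002 0.08 0.001 -0.0003 0.0006 0.0006 0.008; 0 0.08 0.001 -0.0003 0.0006 0.0004 0.008; 0 0.08 0 0 0.0006 0.0003 0.008; 0 0.08 0 0 0.0006 0.0003 0.008",
)

```text
time: 18.05
tool_pos: [0.4448, 0.2503, 0.0678]
ee_rot: [-1.577, -0.002, 0.46]
wrist_force: [-1.5, -2.4, 5.6]
width: 0.0139
```

```bash
python3 - <<'E'
from fit import *
goal(.4435,.2517,.067,-.09)
E
```

```text
t 18.05 pos [0.4448 0.2503 0.0678] rot [-1.5768 -0.0023  0.4604] F [-1.47 -2.38  5.64] M [-0.45  0.37  0.02] w 0.0139
rotvec [0.0052 0.5504 0.0039] shift [-0.0005  0.0008  0.0019]
```

arm_command(
  series="0.003 0.08 0.002 -0.0003 0.0006 0.0006 0.008; 0.002 0.08 0.001 -0.0003 0.0006 0.0005 0.008; 0 0.08 0 0 0.0006 0.0004 0.008; 0 0.08 0 0 0.0006 0.0003 0.008",
)

```text
time: 18.45
tool_pos: [0.4446, 0.2501, 0.0668]
ee_rot: [-1.575, -0.002, 0.125]
wrist_force: [-2.8, -2.0, 6.3]
width: 0.0138
```

```bash
python3 - <<'E'
from fit import *
goal(.4435,.2517,.067,-.09)
E
```

```text
t 18.45 pos [0.4446 0.2501 0.0668] rot [-1.5751 -0.0016  0.1252] F [-2.76 -2.02  6.27] M [-0.473  0.604  0.015] w 0.0138
rotvec [0.0041 0.2152 0.0021] shift [-0.0009 -0.0002  0.0017]
```

arm_command(
  series="0.002 0.06 0.001 -0.0004 0.0005 0.0006 0.008; 0.001 0.06 0 -0.0003 0.0005 0.0005 0.008; 0 0.06 0 0 0.0005 0.0004 0.008",
)

```text
time: 18.75
tool_pos: [0.4445, 0.2505, 0.0663]
ee_rot: [-1.574, -0.003, -0.064]
wrist_force: [-2.1, -0.7, 4.9]
width: 0.0137
```

```bash
python3 - <<'E'
from fit import *
goal(.4435,.2517,.067,-.09)
E
```

```text
t 18.75 pos [0.4445 0.2505 0.0663] rot [-1.5738 -0.0027 -0.0639] F [-2.1  -0.7   4.86] M [-0.386  0.61   0.024] w 0.0137
rotvec [0.003  0.0261 0.0028] shift [-0.001  -0.0007  0.0011]
```

arm_command(
  series="0.001 0.06 0.001 -0.0003 0.0008 0.0004 0.008; 0 0.06 0 -0.0002 0.0006 0.0003 0.008; 0 0.06 0 0 0.0006 0.0002 0.008",
)

```text
time: 19.05
tool_pos: [0.4446, 0.2509, 0.0657]
ee_rot: [-1.573, -0.004, -0.252]
wrist_force: [-2.3, -1.3, 6.0]
width: 0.0134
```

```bash
python3 - <<'E'
from fit import *
goal(.4435,.2517,.067,-.09)
E
```

```text
t 19.05 pos [0.4446 0.2509 0.0657] rot [-1.5731 -0.0037 -0.2524] F [-2.35 -1.29  6.03] M [-0.329  0.574  0.011] w 0.0134
rotvec [ 0.0026 -0.1624  0.0035] shift [-0.0012 -0.0014  0.0005]
```

arm_command(
  series="0 0.05 0.001 -0.0003 0.0006 0.0002 0.008; 0 0.05 0 -0.0002 0.0006 0.0002 0.008",
)

```text
time: 19.25
tool_pos: [0.4444, 0.2509, 0.0654]
ee_rot: [-1.574, -0.004, -0.357]
wrist_force: [-2.8, -1.6, 7.6]
width: 0.0138
```

```bash
python3 - <<'E'
from fit import *
goal(.4435,.2517,.067,-.09)
E
```

```text
t 19.25 pos [0.4444 0.2509 0.0654] rot [-1.5737 -0.004  -0.357 ] F [-2.76 -1.62  7.59] M [-0.432  0.735  0.238] w 0.0138
rotvec [ 0.0034 -0.267   0.0035] shift [-0.0012 -0.0016  0.0005]
```

arm_command(
  series="0 0.04 0 -0.0002 0.0005 0.0001 0.008",
)

```text
time: 19.35
tool_pos: [0.4443, 0.2507, 0.0653]
ee_rot: [-1.574, -0.005, -0.398]
wrist_force: [-3.0, -2.0, 4.9]
width: 0.0139
```

```bash
python3 - <<'E'
from fit import *
goal(.4435,.2517,.067,-.09)
im=robot.snapshot('side')
cv2.imwrite('pics/side12.png',cv2.resize(im[170:270,270:370],None,fx=6,fy=6,interpolation=cv2.INTER_CUBIC))
E
```

```text
t 19.35 pos [0.4443 0.2507 0.0653] rot [-1.5742 -0.0045 -0.3983] F [-2.96 -1.96  4.88] M [-0.266  0.579  0.373] w 0.0139
rotvec [ 0.0041 -0.3083  0.004 ] shift [-0.0011 -0.0017  0.0006]
```

View pics/side12.png

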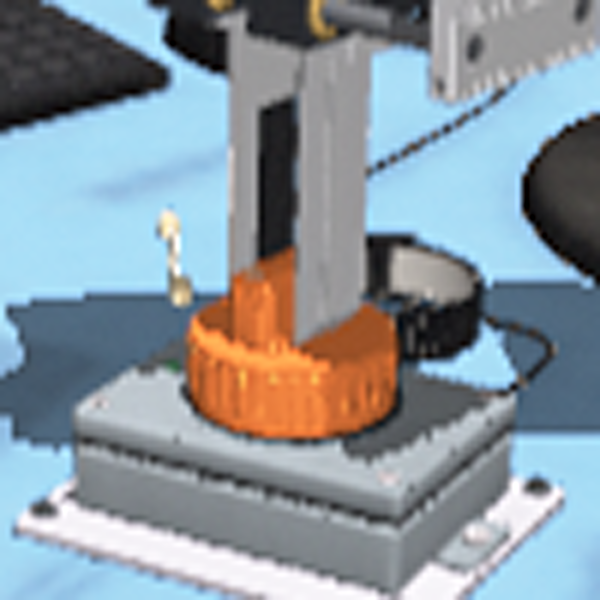

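arm_command(
  series="0 0.03 0 0 0.0003 0 0.008; 0 0 0 0 0.0001 0 0.008",
)

```text
time: 19.6
tool_pos: [0.4442, 0.2506, 0.0653]
ee_rot: [-1.574, -0.005, -0.428]
wrist_force: [-1.6, -1.5, 3.8]
width: 0.0137
```

```bash
python3 - <<'E'
from fit import *
goal(.4435,.2517,.067,-.09)
E
```

```text
t 19.6 pos [0.4442 0.2506 0.0653] rot [-1.5743 -0.0049 -0.4283] F [-1.61 -1.49  3.79] M [-0.106  0.448  0.476] w 0.0137
rotvec [ 0.0043 -0.3383  0.0043] shift [-0.0011 -0.0017  0.0007]
```

z has stopped falling while the torque rises (0.24, 0.37, then 0.48 N m), so the rim is home. I'll let go and back off upward.

arm_command(
  series="0 0 0 0 0 0 0.03; 0 0 0 0 0 0 0.04; 0 0 0 0 0 0 0.045; 0 0 0 0 0 0 0.045; 0 0 0 0 -0.004 0 0.045; 0 0 0 0 -0.015 0 0.045; 0 0 0 0 -0.03 0 0.045; 0 0 0 0 -0.03 0 0.045; 0 0 0 0 -0.02 0 0.045; 0 0 0 0 0 0 0.045; 0 0 0 0 0 0 0.045",
)

```text
time: 20.7
tool_pos: [0.4405, 0.2509, 0.1614]
ee_rot: [-1.581, 0.005, -0.428]
wrist_force: [0.6, 0.5, -0.3]
width: 0.045
```

```bash
python3 - <<'E'
from fit import *
goal(.4435,.2517,.067,-.09)
im=robot.snapshot('side');cv2.imwrite('pics/side13raw.png',im)
cv2.imwrite('pics/side13.png',cv2.resize(im[170:270,270:370],None,fx=6,fy=6,interpolation=cv2.INTER_CUBIC))
def circ(c,r): return proj('side',np.c_[c[0]+r*np.cos(th),c[1]+r*np.sin(th),0*th+c[2]])
for z in (.043,.046):
    P=circ([.4435,.2505,z],.031);print(z,'rim cols',P[:,0].min().round(1),P[:,0].max().round(1),'low',P[:,1].max().round(1))
E
```

```text
t 20.7 pos [0.4405 0.2509 0.1614] rot [-1.5806  0.0046 -0.4282] F [ 0.64  0.54 -0.33] M [-0.044  0.087 -0.032] w 0.045
rotvec [ 0.0089 -0.3382 -0.0062] shift [0.0029 0.0944 0.0029]
0.043 rim cols 302.4 336.4 low 242.6
0.046 rim cols 302.4 336.4 low 241.1
```

View pics/side13.png

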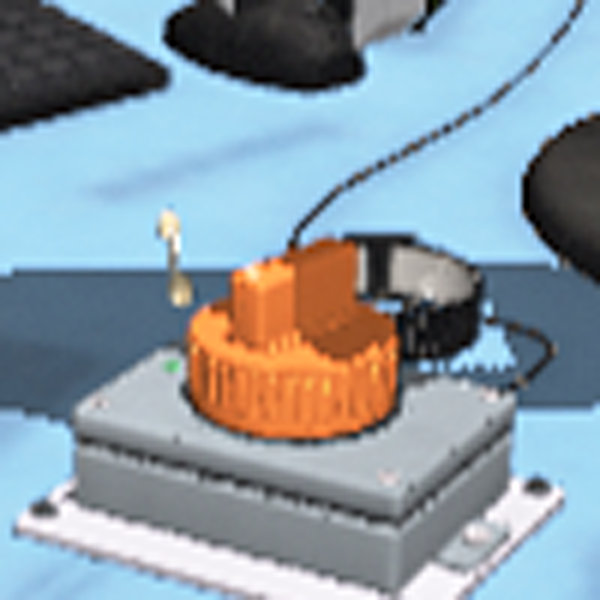

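```bash
python3 - <<'E'
from fit import *
a=cv2.imread('pics/side13raw.png').astype(int);b=cv2.imread('pics/side9raw.png').astype(int)
for v in range(238,248): print(v,[a[v,c].tolist() for c in (312,318,324)],'|',[b[v,c].tolist() for c in (312,318,324)])
E
```

```text
238 [[69, 141, 249], [63, 132, 241], [66, 136, 244]] | [[123, 120, 114], [168, 161, 155], [165, 161, 154]]
239 [[67, 137, 246], [63, 130, 240], [62, 126, 235]] | [[96, 92, 88], [124, 120, 113], [207, 201, 192]]
240 [[60, 123, 234], [63, 131, 241], [59, 122, 231]] | [[47, 45, 45], [109, 105, 100], [138, 132, 127]]
241 [[55, 113, 223], [62, 132, 244], [67, 139, 250]] | [[52, 52, 50], [62, 59, 59], [32, 31, 32]]
242 [[41, 73, 139], [52, 107, 211], [56, 110, 219]] | [[46, 43, 44], [48, 46, 50], [46, 45, 46]]
243 [[145, 136, 124], [76, 76, 76], [113, 104, 92]] | [[145, 139, 132], [79, 78, 74], [113, 108, 104]]
244 [[206, 198, 189], [162, 156, 146], [183, 177, 167]] | [[207, 201, 192], [164, 158, 151], [184, 177, 170]]
245 [[204, 198, 189], [206, 199, 190], [202, 195, 186]] | [[206, 200, 190], [209, 201, 192], [203, 197, 187]]
246 [[194, 188, 179], [203, 196, 188], [197, 191, 181]] | [[195, 188, 180], [204, 197, 188], [197, 192, 183]]
247 [[152, 148, 140], [202, 195, 186], [195, 190, 181]] | [[152, 149, 141], [201, 194, 185], [196, 191, 181]]
```

```bash
python3 - <<'E'
from h import *
print(robot.close_job())
E
```

```text
the job is handed in; nothing more can be done
None
```

I screwed the larger orange cap home on the node's neck, released it and handed the job in at about 20.7 s; no verdict was reported.

**How it went:**
- I gripped the cap across its bar and lowered it until it rode on the thread ridges.
- Pressing lightly, I turned it about 1.2 rad backward. The tool rose along the thread until the rim was roughly 9.5–10 mm above the seal, then dropped off the starts.
- I pressed it down to a rim height of about 4.5 mm and screwed it about 1.5 rad clockwise. I stopped when the height no longer fell and the torque climbed to about 0.48 N m.
- The largest wrist force I read was about 12 N, well under the limits.

**Last checks:**
- **Height:** the tool stood 65.3 mm above the bench when the cap was home. That puts the rim on the seal to within about 0.3 mm and is 9.6 mm below the peak at the starts.
- **Side picture after release:** the cap looks level and its rim covers the seal. Its lower edge sits within about 0.5 px of where it should be, roughly 0.4 mm on average (up to about 0.8 mm in one column).
- **Gripper:** it is clear of everything, 0.16 m above the bench.
- **Bystanders:** the nearest ones that show in the side picture (cable link, cutters) look undisturbed. I took no final picture to check the others.

**Disagreements and limits:**
- The two cameras put the node up to a few millimetres apart.
- While I was turning the cap the tool drifted sideways by 1–2 mm, with side forces of up to about 4 N.
- The top camera could not see the cap on the neck because the arm was in the way, so centring rests on the side view and the feel of the thread.

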